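Mend the toy railway with the curve from under the train

TASK

The railway has a gap, and the missing curve is under the parked train. Stand the red locomotive and the yellow open wagon on the blue tray, then lay the curve flat in the gap so that the line runs on, first taking out the yellow tank wagon that stands there. Then put the train together on the line: the locomotive on the curve at the end nearer the green signal, the open wagon behind it on the curve's other half, and the tank wagon behind that on the fixed track; leave the signal standing where it is.

Things in the scene. Friction and masses are not known exactly. Their poses are not given: they have to be found in the camera images.
- loco: red wooden tank locomotive, 78 mm long, 34 wide, 65 high, 110 g, black chimney at the front (+x), black cab roof behind. Starts on the loose curve. Flat sides 34 mm apart, 16 to 36 mm above the wheel undersides; grip across them at mid length. Wheels do not turn. Origin: mid length and width, at the wheel undersides (9 mm above the table when in a track's grooves); x along its length.
- open_wagon: yellow wooden open wagon (box without a lid), 68 mm long, 34 wide, 42 high, 70 g. Starts on the loose curve. Flat box sides 34 mm apart, 16 to 42 mm above the wheel undersides. Wheels do not turn. Origin: mid length and width, at the wheel undersides (9 mm above the table when in a track's grooves); x along its length.
- tank_wagon: yellow tank wagon (lying cylinder 34 mm across, axis 36 mm above the wheel undersides, black cap on top), 68 mm long, 57 high, 80 g. Starts on the bare table in the gap. Wheels do not turn. Origin: mid length and width, at the wheel undersides (9 mm above the table when in a track's grooves); x along its length.
- curve: loose beech track curve, 44 mm wide, 12 thick, 80 g: 45 degrees at 240 mm centreline radius (arc 188 mm), two grooves 8 mm wide, 3 deep, 13 mm either side of the centreline. Origin: centreline, halfway along, underside. y is the tangent there, the outside bulges to -x. Middles of its halves: (4, 44) and (4, -44) mm, track there turned -0.18 and +0.18 rad from y.
- curve_outer (a point): point on the loose curve: middle of its outer (convex) edge, at the top face, 22 mm from the curve's origin towards -x.
- tray: blue wooden tray, the side area, fixed: 150 mm (x) by 200 mm (y) outside, walls 6 mm thick and 18 mm high, floor 6 mm thick. Origin: centre of the underside. Room for two vehicles pointing along x, side by side at y = +45 and -45 mm.
- left_track: fixed beech track left of the gap (larger y), same section as the curve; straight for 170 mm, then a junction. Origin: middle of its end face at the gap, underside; x along the track, away from the gap. The curve's place in this frame: origin at (-99, -18) mm, its yaw -67.5 degrees; this leaves about 6 mm between the track ends on either side.
- right_track: fixed beech track right of the gap (smaller y), same section, straight and free for 185 mm, then a red and white buffer stop. Origin: middle of its end face at the gap, underside; x along the track, away from the gap. The curve's place in this frame: origin at (-99, +18) mm, its yaw +67.5 degrees.
- signal: green wooden signal post, 130 mm high, round foot 44 mm across, round head with a red middle; loose. Stands beyond the line, about 105 mm from the gap end of either the left or the right track (a small house stands by the other). Origin: centre of the underside.
There are look-alikes about, which are no part of the job. Leave any purple look-alike of the open_wagon alone.

How it is judged:
By the outcome, as a careful person would: the job done as asked, in the order asked, and still so for the second after the job is handed in, with the robot touching nothing.
It also fails if it takes over 131 s, if anything falls off the work surface, if the arm or the gripper's body presses on something with over 40 N, if the wrist force passes 120 N, or if a joint passes its speed limit or range.

ROBOT

A 6-joint arm with a two-finger parallel gripper is mounted at the origin on the work surface. World frame = base frame: x ahead of the robot, y to its left, z up, the work surface at z = 0. Lengths are in m, angles in rad, forces in N, time in s.
With the tool pointing down it reaches from about 0.35 to 0.775 m from the base axis. Payload 7.3 kg.
Tool frame: the origin (TCP) lies on the front face of the gripper's body, between the roots of the fingers; the fingertips stand 66 mm ahead of it and the grasp point (between the pads) lies 47 mm ahead of it; z points along the fingers, y is the direction in which the jaws open and shut (so a half turn about z gives the same grasp; the last joint's range is limited). The gripper opens to 92 mm and grips with 3 to 60 N. Pads are 19 mm wide; open, the fingers measure 130 mm over their backs; the gripper's body (75 mm by 190 mm) begins 47 mm behind the grasp point.
Start: joints at [1.13, 0.342, 1.524, -0, 1.275, -0.146], TCP at [0.153, 0.502, 0.292] pointing down, gripper open.
Joint ranges: [-2.53, 2.53], [-0.77, 2.02], [0.04, 2.7], [-1, 4.14], [0.28, 2.66], [-3.11, 3.11]. Speed limits (rad/s): [2.57, 2.57, 3.14, 3.14, 3.14, 3.14].

INTERFACE

Orientations are given as [roll, pitch, yaw] about the fixed x, y, z axes, in that order (R = Rz(yaw) Ry(pitch) Rx(roll)).
In Python, from cell import observe, read_camera, hand_in, search_frame, tip_of gives the robot as it stands. The module is installed in compiled form; this text tells all that it offers.
- The arm moves only by the tool apply_moves, never from a script. Its argument "motion" is a list of rows, each an object with "offset": the shift along the tool's x, y, z in mm, a list of three; "rotation": the turn, a rotation vector about the tool's x, y, z in rad, a list of three. In form: [{"offset": [x, y, z], "rotation": [rx, ry, rz]}, ...]. A call has 1 to 12 rows; each row shifts and turns the pose as measured when the row begins, along the tool's axes as they then stand; what a row does not reach is not made up. A row lasts 1/12 s, in which the tool goes at most 41.7 mm and 7.16 degrees, less where a joint would pass 70% of its speed; a pose out of reach is approached as far as the arm can. A call with a gripper value outside its range is refused whole. "grip" is the closure, from 0 (fully open) to 1 (shut), set as the call begins (left out, the last holds). The fingers move at their own pace and stop on an object; "grip_force" is the grip in N (left out, the last holds). Time passes only in rows, so rows that do not move let the fingers close. It gives the time, the measured TCP pose, the force and the opening at its end, in the units of the state.
- observe(): the state, without advancing time (a new reading comes with each control period).
- read_camera(name): name is "scene" or "top" or "wrist"; returns a dict with "img" (384x512x3 uint8, red, green, blue), "camera_matrix" (3x3 intrinsics, pixels), "D" ([k1, k2, p1, p2, k3] as OpenCV has them; the pictures are not rectified), "R" (3x3) and "t" (3): a world point X has camera coordinates R X + t; the wrist camera has in their place "tool_from_camera" (4x4, takes a point from camera to tool coordinates, whose origin is the TCP and whose axes are the flange's). Camera axes: x right, y down, z forward; pixel columns grow to the right and rows downward; lengths in m; the calibration is good to about 2 mm. A picture is of the moment at which its call begins: read the wrist's pose just before it. There is no depth.
- hand_in(): hands the job in, once; it reports no verdict.
Trained networks look in a picture, given as the dict that the camera call returned (one of the last four; its "shot" number tells which), for a name from the list of things; names that differ only in an ending like _2 or _b are one class to them, and where a whole thing is asked for, a point or a joint stands for the part that bears it (a point fixed in the world has none). Each returns a list of dicts, best first, with "score" (0 to 1); they miss things now and then, are a little off and sometimes report something else, mostly with a low value. They report only what shows in the picture. A call takes as long as a camera call. They do not tell look-alikes from the thing itself.
- search_frame(query, picture): "location" ([x, y, z] in m, in world coordinates, good to about 4 mm: the middle of the surface that is visible of it).
- tip_of(query, picture): "location" ([x, y, z] in m, in world coordinates, good to about 4 mm: a listed point, or the origin of a listed thing).
The state is a dict: "time": time; "qpos": joint angles; "qvel": joint speeds; "joint_efforts": joint torques, N m; "tool_pos": TCP position; "tool_rot": TCP orientation; "contact_force": force on the tool from outside, world axes, zero at the start; "torque": the same for the moment, N m; "opening": finger opening in m.
Only numpy, scipy, OpenCV 4.12 (cv2) and the standard library are available. Lean on these libraries where they do the work, as an engineer would, in place of code of your own. Each camera call takes 0.05 s, during which the arm holds its last target.

## Working session

There is one attempt and no reset: what is moved stays moved. The work goes in short steps, Python scripts to look and compute and a tool call to move; the robot and the scene stay as the last step left them, time stands still between calls to the robot, and variables do not carry over. Pictures are saved under pics/ and viewed, and the job is handed in when it is done.

Besides the shell and the picture viewer there is one more tool, called after "Emit:" as name([rows], argument=value, ...), one row to a line, values as JSON. apply_moves: Moves the arm, as the interface text tells. Its arguments: {"type":"object","properties":{"motion":{"type":"array"},"grip":{"type":"number"},"grip_force":{"type":"number"}},"required":["motion"]}

```bash
mkdir -p pics
cat > h.py <<'E'
import numpy as np, cv2
from cell import *
def save(d,n): cv2.imwrite('pics/'+n+'.png', d['img'][:,:,::-1])
def pose():
    s=observe(); return s
def pix2plane(d,uv,z):
    R,t=np.array(d['R']),np.array(d['t'])
    p=cv2.undistortPoints(np.array(uv,float).reshape(-1,1,2),np.array(d['camera_matrix']),np.array(d['D'])).reshape(-1,2)
    c=-R.T@t
    out=[]
    for q in p:
        r=R.T@np.array([q[0],q[1],1]); out.append(c+r*(z-c[2])/r[2])
    return np.array(out)
def proj(d,X):
    R,t=np.array(d['R']),np.array(d['t'])
    return cv2.projectPoints(np.array(X,float).reshape(-1,3),cv2.Rodrigues(R)[0],t,np.array(d['camera_matrix']),np.array(d['D']))[0].reshape(-1,2)
E
python3 - <<'E'
from h import *
print(observe())
a=read_camera('scene');b=read_camera('top')
save(a,'s0');save(b,'t0')
np.set_printoptions(precision=4,suppress=True)
for n in ['loco','open_wagon','tank_wagon','curve','tray','left_track','right_track','signal','curve_outer']:
    for nm,p in (('s',a),('t',b)):
        print(n,nm,[(np.round(r['location'],3).tolist(),round(r['score'],2)) for r in tip_of(n,p)][:4])
E
```

```text
{'time': 0.0, 'qpos': array([ 1.12998611e+00,  3.42748247e-01,  1.52503506e+00, -4.95821619e-05,
        1.27539667e+00, -1.46001473e-01]), 'qvel': array([ 0.00232532, -0.00034698, -0.00194278, -0.00031996,  0.00016466,
        0.00016961]), 'joint_efforts': array([-2.21997420e-04, -4.31237698e+01, -2.44223481e+01,  7.17388233e-02,
        5.60841768e-02, -1.70287094e-04]), 'tool_pos': array([0.15239787, 0.50206581, 0.29152534]), 'tool_rot': array([-3.14001531e+00, -1.84022917e-04,  2.84679824e+00]), 'contact_force': array([0.24648614, 0.00049094, 0.33967575]), 'torque': array([-0.02989115,  0.02570977,  0.01807104]), 'opening': 0.09214331327145357}
loco s [([0.449, 0.261, 0.01], 0.58)]
loco t [([0.444, 0.263, 0.011], 0.92)]
open_wagon s [([0.318, 0.254, -0.002], 0.78), ([0.427, 0.179, 0.011], 0.69), ([0.432, 0.221, 0.002], 0.67), ([0.33, 0.15, 0.001], 0.56)]
open_wagon t [([0.427, 0.18, 0.012], 0.95), ([0.33, 0.15, -0.001], 0.61)]
tank_wagon s [([0.597, 0.03, -0.0], 0.8)]
tank_wagon t [([0.591, 0.02, -0.002], 0.68), ([0.615, 0.126, 0.007], 0.22)]
curve s [([0.433, 0.218, 0.001], 0.69)]
curve t [([0.431, 0.22, -0.003], 0.74), ([0.735, -0.043, -0.002], 0.38)]
tray s [([0.437, -0.224, 0.001], 0.81)]
tray t [([0.438, -0.222, -0.001], 0.69)]
left_track s [([0.611, 0.122, -0.001], 0.56)]
left_track t [([0.614, 0.124, 0.005], 0.61)]
right_track s [([0.628, -0.073, 0.001], 0.9)]
right_track t [([0.632, -0.076, 0.002], 0.62)]
signal s [([0.735, -0.04, -0.001], 0.9), ([0.61, 0.122, -0.004], 0.27)]
signal t [([0.738, -0.043, -0.001], 0.66)]
curve_outer s [([0.41, 0.224, 0.009], 0.97)]
curve_outer t [([0.414, 0.223, 0.011], 0.79)]
```

View pics/s0.png

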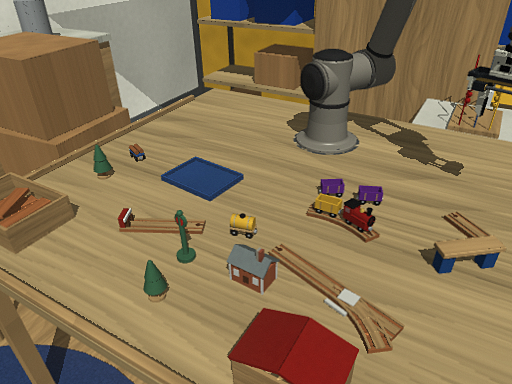

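View pics/t0.png

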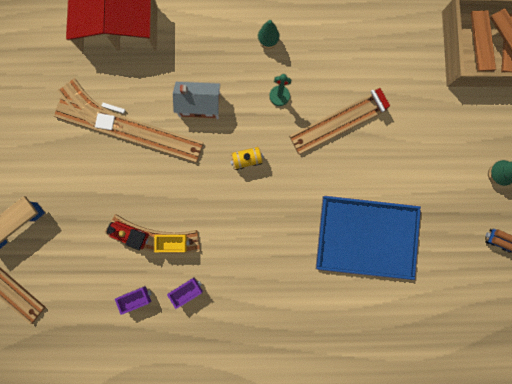

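Run:
```python
from h import *
i=cv2.imread('pics/t0.png')
cv2.imwrite('pics/t0a.png',cv2.resize(i[195:320,90:250],None,fx=5,fy=4.8*5/4.8,interpolation=3)[:600,:800])
cv2.imwrite('pics/t0b.png',cv2.resize(i[70:190,40:400],None,fx=2.2,fy=2.2,interpolation=3))
i=cv2.imread('pics/s0.png')
cv2.imwrite('pics/s0a.png',cv2.resize(i[170:320,160:400],None,fx=3.3,fy=3.3,interpolation=3))
```

```text
(no output)
```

View pics/t0a.png

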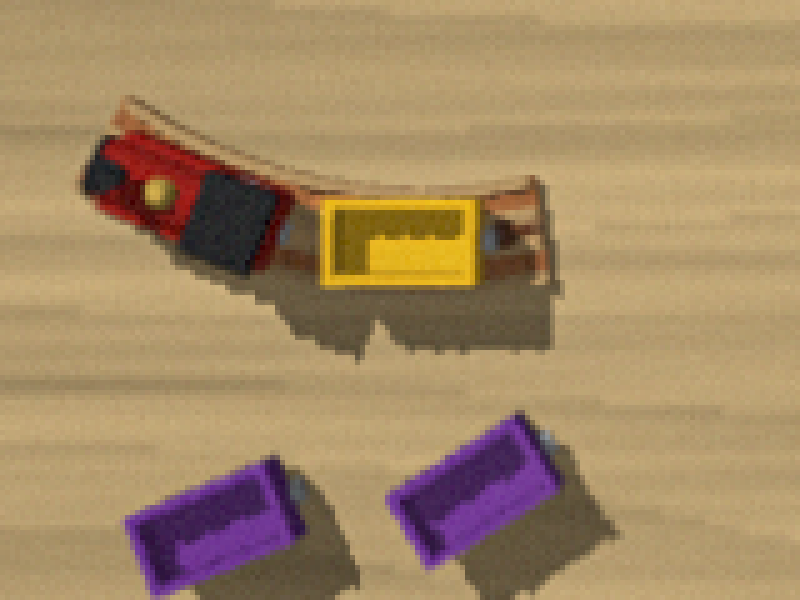

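View pics/t0b.png

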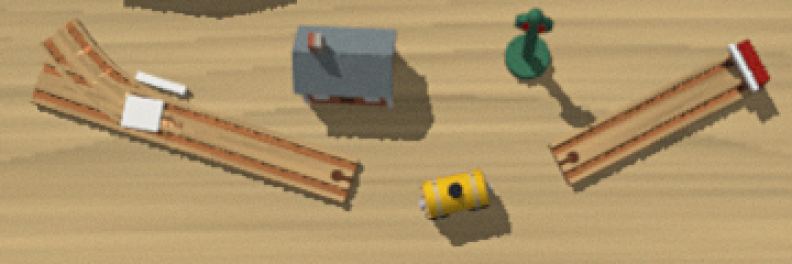

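View pics/s0a.png

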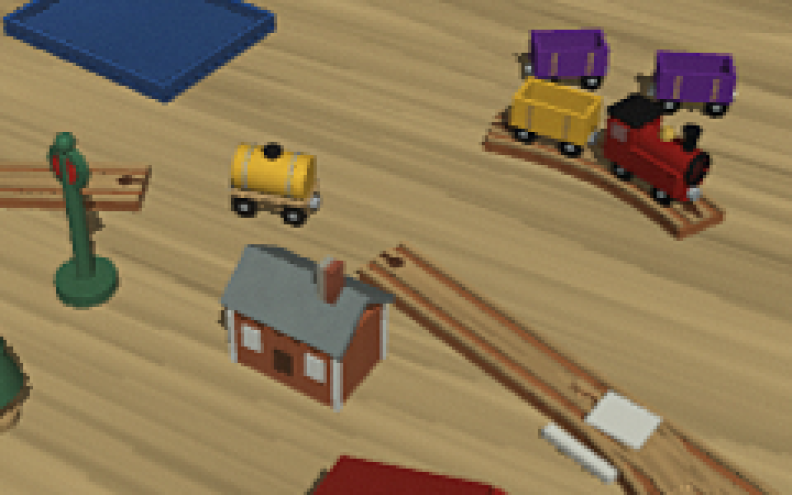

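```bash
cat >> h.py <<'E'
from scipy.spatial.transform import Rotation as Ro
from scipy.linalg import expm, logm
def T_of(p,rpy):
    T=np.eye(4);T[:3,:3]=Ro.from_euler('xyz',rpy).as_matrix();T[:3,3]=p;return T
def wrap(a,per=2*np.pi): return (a+per/2)%per-per/2
def plan(*targets):
    "targets (x,y,z,yaw): equal rows to each, chained"
    s=observe();T0=T_of(s['tool_pos'],s['tool_rot'])
    print('now',np.round(s['tool_pos'],4),np.round(s['tool_rot'],4),'t',round(s['time'],2),'open',round(s['opening'],4),'F',np.round(s['contact_force'],1))
    for tg in targets:
        T1=T_of(tg[:3],[np.pi,0,tg[3]])
        D=np.linalg.inv(T0)@T1
        d=np.linalg.norm(D[:3,3]);a=np.linalg.norm(Ro.from_matrix(D[:3,:3]).as_rotvec())
        n=max(1,int(np.ceil(max(d/0.038,a/0.115))))
        S=expm(np.real(logm(D))/n)
        print(n,'rows offset',np.round(S[:3,3]*1000,1).tolist(),'rot',np.round(Ro.from_matrix(S[:3,:3]).as_rotvec(),3).tolist())
        T0=T1
def wrist():
    s=observe(); T=T_of(s['tool_pos'],s['tool_rot'])
    d=read_camera('wrist'); C=T@np.array(d['tool_from_camera'])
    W=np.linalg.inv(C); d['R']=W[:3,:3]; d['t']=W[:3,3]; return d
E
python3 - <<'E'
from h import *
d=wrist();save(d,'w0');print(np.array(d['tool_from_camera']),d['camera_matrix'],d['D'])
plan((0.5,0.03,0.4,np.pi/2),(0.5,0.03,0.4,-np.pi/2))
b=read_camera('top'); print(b['R'],b['t'])
# house pixels
print(pix2plane(b,[[175,117],[218,117]],0.0),pix2plane(b,[[174,113],[219,116],[175,84],[219,84]],0.05))
E
```

```text
[[ 4.43974093e-04 -9.67788791e-01 -2.51763102e-01  6.72827320e-02]
 [ 9.99999877e-01  3.73988665e-04  3.25830116e-04  4.72585070e-04]
 [-2.21178188e-04 -2.51763215e-01  9.67788838e-01 -9.27787163e-02]
 [ 0.00000000e+00  0.00000000e+00  0.00000000e+00  1.00000000e+00]] [[320.55109755   0.         251.3240918 ]
 [  0.         320.55109755 197.03638401]
 [  0.           0.           1.        ]] [-0.06654127  0.          0.          0.          0.        ]
now [0.1525 0.5024 0.2923] [3.1415 0.     2.8468] t 1.05 open 0.0918 F [ 0.7 -0.5  0.2]
16 rows offset [-39.2, -1.7, -6.7] rot [0.0, -0.0, 0.08]
28 rows offset [0.0, 0.0, 0.0] rot [0.0, 0.0, -0.0]
[[-0.00826197 -0.99994943 -0.00573448]
 [-0.99563401  0.00875925 -0.09293109]
 [ 0.09297662  0.00494165 -0.99565603]] [0.02378011 0.53720221 0.91120335]
[[0.69066676 0.17409592 0.        ]
 [0.6895759  0.08327709 0.        ]] [[0.68632279 0.16785438 0.05      ]
 [0.67909768 0.07768962 0.05      ]
 [0.7461756  0.16647936 0.05      ]
 [0.74497228 0.07764549 0.05      ]]
```

View pics/w0.png

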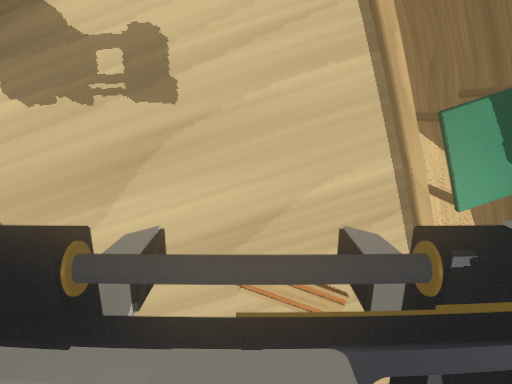

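Run:
```python
from h import *
plan((0.47,0.17,0.36,np.pi/2),(0.52,0.0,0.40,np.pi/2))
```

```text
now [0.1525 0.5024 0.2922] [3.1415 0.     2.8468] t 1.1 open 0.0912 F [-0.2 -0.9  0.2]
13 rows offset [-37.8, 2.9, -5.2] rot [0.0, -0.0, 0.098]
5 rows offset [-34.0, 10.0, -8.0] rot [0.0, 0.0, -0.0]
```

Emit:
apply_moves([
  {"offset":[-40,3,-6],"rotation":[0,0,0.105]},
  {"offset":[-40,3,-6],"rotation":[0,0,0.105]},
  {"offset":[-40,3,-6],"rotation":[0,0,0.105]},
  {"offset":[-40,3,-6],"rotation":[0,0,0.105]},
  {"offset":[-40,3,-6],"rotation":[0,0,0.105]},
  {"offset":[-40,3,-6],"rotation":[0,0,0.105]},
  {"offset":[-40,3,-6],"rotation":[0,0,0.105]},
  {"offset":[-40,3,-6],"rotation":[0,0,0.105]},
  {"offset":[-40,3,-6],"rotation":[0,0,0.105]},
  {"offset":[-40,3,-6],"rotation":[0,0,0.105]},
  {"offset":[-40,3,-6],"rotation":[0,0,0.105]},
  {"offset":[-40,3,-6],"rotation":[0,0,0.105]},
])

```text
time: 2.1
tool_pos: [0.4678, 0.173, 0.3628]
tool_rot: [-3.14, -0.001, 1.543]
contact_force: [0.9, 0.1, 0.1]
opening: 0.0916
```

Run:
```python
from h import *
plan((0.47,0.17,0.36,np.pi/2),(0.52,0.0,0.40,np.pi/2))
d=wrist();save(d,'w1')
```

```text
now [0.4678 0.173  0.3628] [-3.1399e+00 -9.0000e-04  1.5434e+00] t 2.1 open 0.0916 F [0.9 0.1 0.1]
1 rows offset [-2.9, 2.2, 2.8] rot [-0.002, -0.001, -0.027]
5 rows offset [-34.0, 10.0, -8.0] rot [0.0, 0.0, -0.0]
```

View pics/w1.png

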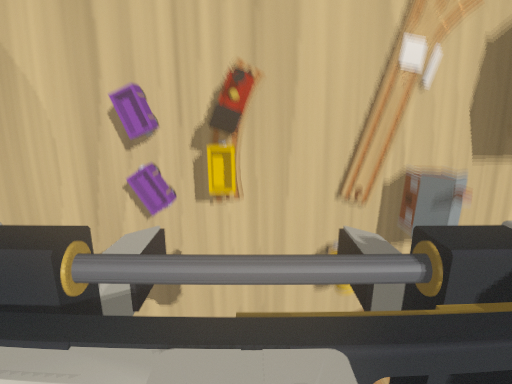

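Run:
```python
from h import *
d=wrist();save(d,'w2')
print(observe()['qvel'].round(3))
np.save('w2.npy',{k:d[k] for k in ('R','t','camera_matrix','D','img')},allow_pickle=True)
for n in ['loco','open_wagon','tank_wagon','curve','left_track','curve_outer']:
        print(n,[(np.round(r['location'],4).tolist(),round(r['score'],2)) for r in tip_of(n,d)][:4])
i=cv2.imread('pics/w2.png')
cv2.imwrite('pics/w2a.png',cv2.resize(i[50:210,180:390],None,fx=3.7,fy=3.7,interpolation=3))
```

```text
[ 0.098  0.015  0.002  0.054 -0.009 -0.029]
loco [([0.4443, 0.2626, 0.0118], 0.89), ([0.611, 0.1222, -0.0012], 0.35)]
open_wagon [([0.3133, 0.2505, 0.002], 0.91), ([0.3301, 0.1472, 0.0045], 0.71), ([0.4246, 0.175, 0.0105], 0.68)]
tank_wagon [([0.4362, 0.2214, -0.0023], 0.61), ([0.5953, 0.0272, -0.0012], 0.49)]
curve [([0.4334, 0.2185, -0.0031], 0.72)]
left_track [([0.6107, 0.1205, 0.0008], 0.8)]
curve_outer []
```

View pics/w2a.png

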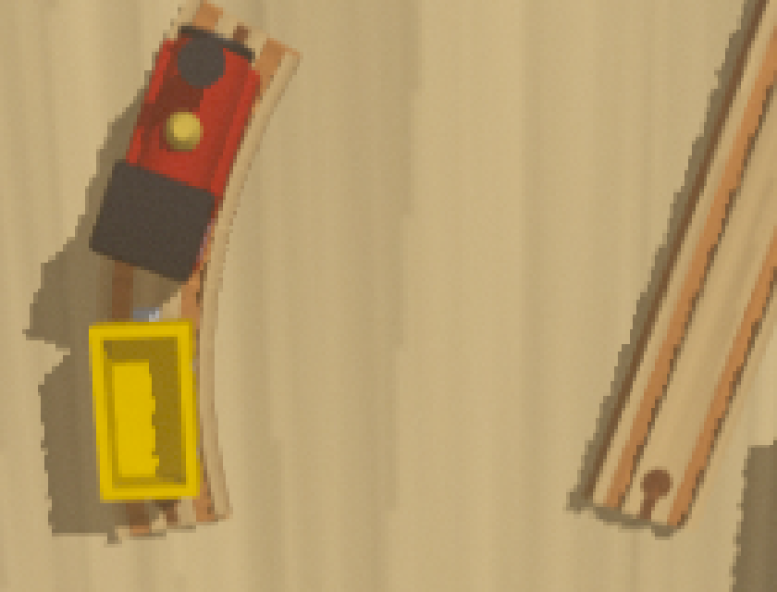

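Emit:
apply_moves([
  {"offset":[-34,10,-8],"rotation":[0,0,-0.005]},
  {"offset":[-34,10,-8],"rotation":[0,0,-0.005]},
  {"offset":[-34,10,-8],"rotation":[0,0,-0.005]},
  {"offset":[-34,10,-8],"rotation":[0,0,-0.005]},
  {"offset":[-34,10,-8],"rotation":[0,0,-0.005]},
  {"offset":[0,0,0],"rotation":[0,0,0]},
  {"offset":[0,0,0],"rotation":[0,0,0]},
])

```text
time: 3.08
tool_pos: [0.5173, 0.0109, 0.401]
tool_rot: [-3.135, -0.002, 1.605]
contact_force: [-0.8, 0.8, 0.1]
opening: 0.0917
```

Run:
```python
from h import *
print(observe()['qvel'].round(3),observe()['tool_pos'],observe()['tool_rot'])
d=wrist();save(d,'w3')
np.save('w3.npy',{k:d[k] for k in ('R','t','camera_matrix','D','img')},allow_pickle=True)
for n in ['tank_wagon','left_track','right_track','signal']:
        print(n,[(np.round(r['location'],4).tolist(),round(r['score'],2)) for r in tip_of(n,d)][:4])
```

```text
[-0.033  0.018 -0.035 -0.026 -0.002 -0.032] [0.51734704 0.01094858 0.40096156] [-3.13475896e+00 -2.21760374e-03  1.60484512e+00]
tank_wagon [([0.5926, 0.0233, -0.0014], 0.71)]
left_track [([0.6127, 0.1219, 0.0002], 0.72)]
right_track [([0.6266, -0.07, 0.0051], 0.64)]
signal [([0.7346, -0.0449, 0.0001], 0.59)]
```

View pics/w3.png

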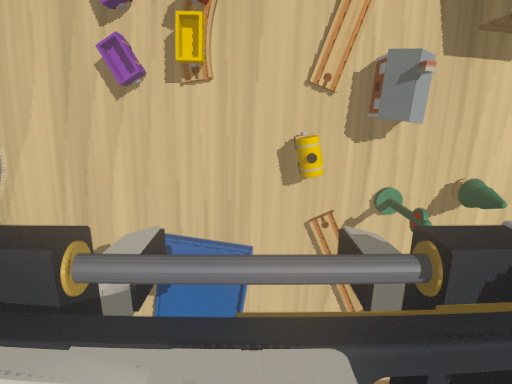

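Run:
```python
from h import *
i=cv2.imread('pics/w3.png')
a=cv2.resize(i[0:100,295:395],None,fx=6,fy=6,interpolation=3)
cv2.imwrite('pics/w3a.png',a)
cv2.imwrite('pics/w3b.png',cv2.resize(i[125:235,290:390],None,fx=5.4,fy=5.4,interpolation=3))
```

```text
(no output)
```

View pics/w3a.png

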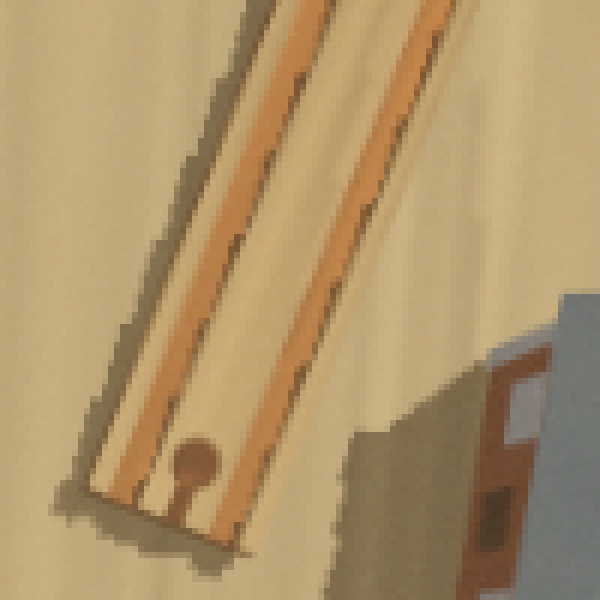

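View pics/w3b.png

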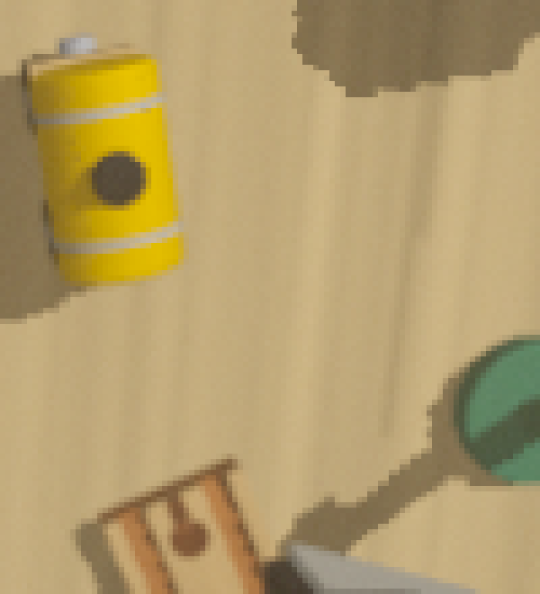

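```bash
cat > fit.py <<'E'
from h import *
from scipy.optimize import least_squares
d=np.load('w3.npy',allow_pickle=True).item(); d2=np.load('w2.npy',allow_pickle=True).item()
top=read_camera('top')
def P2(d,l,o,s): return pix2plane(d,[(x/s+o[0]-.5+.5/s,y/s+o[1]-.5+.5/s) for x,y in l],0.012)[:,:2]
# left: corner pts [(-22..)], groove lines: local y>0 is left of x-away
LC=P2(d,[(90,485),(240,547)],(295,0),6); LG1=P2(d,[(128,485),(172,385),(215,275),(258,160),(316,5)],(295,0),6); LG2=P2(d,[(232,530),(277,430),(316,335),(357,235),(437,5)],(295,0),6)
LC2=P2(d2,[(590,500),(683,527)],(180,50),3.7); LG12=P2(d2,[(620,495),(660,395),(730,190)],(180,50),3.7);LG22=P2(d2,[(683,510),(717,418),(755,320)],(180,50),3.7)
RC=P2(d,[(103,520),(235,466)],(290,125),5.4); RG1=P2(d,[(125,520),(160,590)],(290,125),5.4); RG2=P2(d,[(216,480),(250,575)],(290,125),5.4)
def tf(x,y,a): 
    c,s=np.cos(a),np.sin(a); return np.array([[c,-s,x],[s,c,y],[0,0,1]])
def res(p,L=True,R=True,full=False):
    C=tf(*p); Lf=C@np.linalg.inv(tf(-.099,-.018,np.deg2rad(-67.5))); Rf=C@np.linalg.inv(tf(-.099,.018,np.deg2rad(67.5)))
    if full: return Lf,Rf
    loc=lambda F,q:(np.linalg.inv(F)@np.c_[q,np.ones(len(q))].T).T[:,:2]
    r=[]
    if L:
      for C_,a,b in ((LC,LG1,LG2),(LC2,LG12,LG22)):
        r+=list((loc(Lf,C_)-[[0,.022],[0,-.022]]).ravel()*1); r+=list(loc(Lf,a)[:,1]-.013)+list(loc(Lf,b)[:,1]+.013)
    if R:
        r+=list((loc(Rf,RC)-[[0,-.022],[0,.022]]).ravel()); r+=list(loc(Rf,RG1)[:,1]+.013)+list(loc(Rf,RG2)[:,1]-.013)
    return np.array(r)*1000
if __name__=='__main__':
  for L,R in ((1,0),(0,1),(1,1)):
    o=least_squares(res,[.58,.02,0],args=(L,R)); print(o.x.round(4),np.rad2deg(o.x[2]).round(2),np.abs(o.fun).max().round(2)); print(o.fun.round(1).tolist())
  Lf,Rf=res(o.x,full=True); print(Lf.round(4),Rf.round(4))
E
python3 fit.py
```

```text
[0.5995 0.0239 0.0604] 3.46 5.41
[-0.7, -0.5, -0.5, 4.1, -0.0, -0.7, -0.4, 0.5, 1.5, -1.5, -2.2, -2.0, -1.9, 1.5, 0.3, 0.3, 0.9, 5.4, -1.2, -1.9, 0.5, -1.0, -0.2, -0.2]
[0.6004 0.0244 0.0603] 3.46 1.64
[-0.1, 1.4, 0.1, -1.2, -1.6, 0.0, 1.2, 0.2]
[0.6001 0.024  0.0636] 3.64 5.56
[-0.8, -0.4, -0.8, 4.3, 0.1, -0.7, -0.4, 0.3, 1.3, -1.3, -2.1, -2.0, -1.9, 1.2, 0.2, 0.5, 0.6, 5.6, -1.1, -1.9, 0.2, -0.9, -0.2, -0.3, -0.4, 1.6, -0.0, -1.0, -1.5, 0.1, 1.4, 0.3]
[[ 0.3232 -0.9463  0.615 ]
 [ 0.9463  0.3232  0.1235]
 [ 0.      0.      1.    ]] [[ 0.4406  0.8977  0.6275]
 [-0.8977  0.4406 -0.0728]
 [ 0.      0.      1.    ]]
```

```bash
cat > ov.py <<'E'
from fit import *
def lines(F,L):
    out=[]
    for y in (-.022,-.017,-.009,.009,.017,.022): out.append([[0,y],[L,y]])
    out.append([[0,-.022],[0,.022]]); return [(F@np.c_[np.array(o),[1,1]].T).T[:,:2] for o in out]
def arc(C):
    out=[]
    # centre of arc at +x 0.24
    th=np.deg2rad(np.linspace(-22.5,22.5,21))
    for r in (.262,.257,.249,.231,.223,.218):
        q=np.c_[.24-r*np.cos(th),r*np.sin(th),np.ones(21)]; out.append((C@q.T).T[:,:2])
    for s in (0,-1): out.append(np.array([out[0][s],out[5][s]]))
    return out
def overlay(d,polys,crop,s,name,z=.012,col=(0,0,255)):
    x0,y0,x1,y1=crop
    im=cv2.resize(d['img'][y0:y1,x0:x1,::-1],None,fx=s,fy=s,interpolation=3)
    for p in polys:
        q=proj(d,np.c_[p,np.full(len(p),z)]); q=((q-[x0,y0]+.5)*s-.5)
        cv2.polylines(im,[np.round(q).astype(int)],False,col,1)
    cv2.imwrite('pics/'+name+'.png',im)
E
python3 - <<'E'
from ov import *
Lf,Rf=res([.6,.024,.0605],full=True)
overlay(d,lines(Lf,.1),(295,0,395,100),6,'o1')
overlay(d,lines(Rf,.1),(290,125,390,235),5.4,'o2')
overlay(top,lines(Lf,.17)+lines(Rf,.185),(90,60,400,170),2.5,'o3')
E
```

```text
(no output)
```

View pics/o1.png

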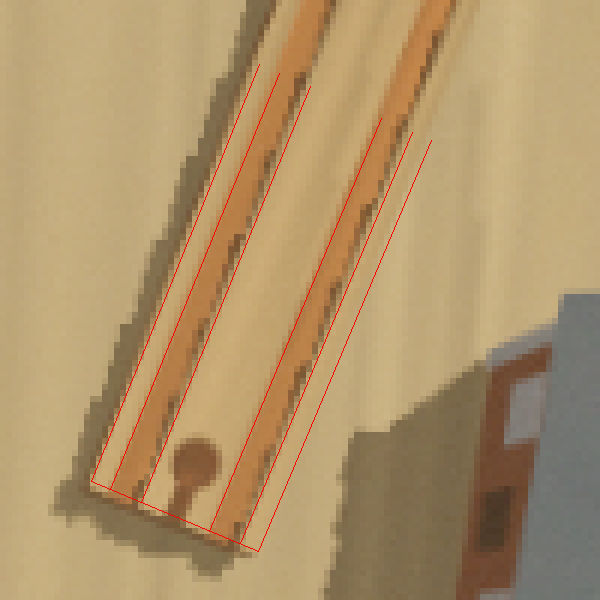

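View pics/o2.png

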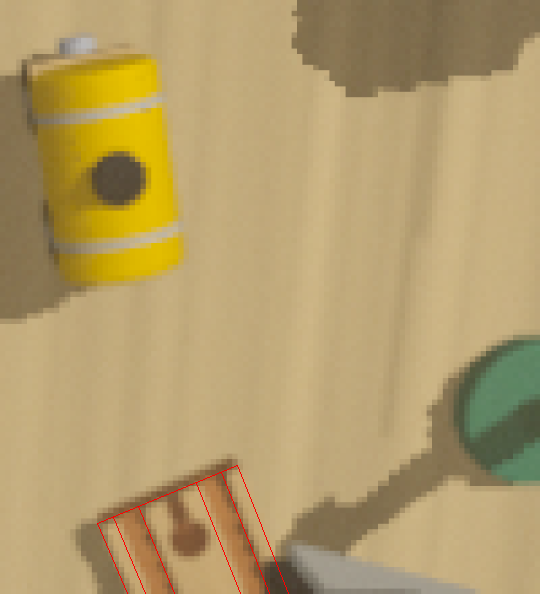

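View pics/o3.png

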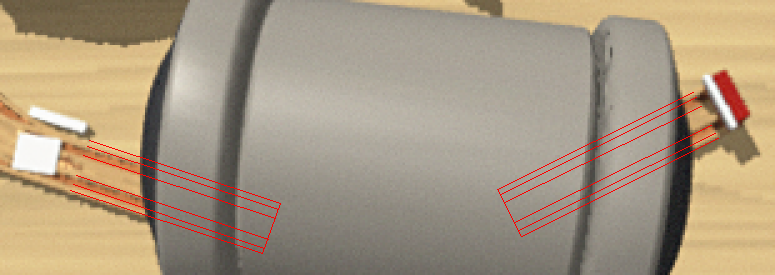

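Run:
```python
from ov import *
t0=dict(top); t0['img']=cv2.imread('pics/t0.png')[:,:,::-1]
c=pix2plane(t0,[(322.5,197.5),(420,207.5),(318,269.5),(416,280)],.018)[:,:2]
print(c.round(4),c.mean(0), [np.rad2deg(np.arctan2(*(c[a]-c[b])[::-1])).round(1) for a,b in ((0,1),(2,3),(0,2),(1,3))],[np.linalg.norm(c[a]-c[b]).round(3) for a,b in ((0,1),(2,3),(0,2),(1,3))])
C=tf(.4325,.219,-.2)
overlay(d2,arc(C),(180,50,290,210),3.7,'o4')
```

```text
[[ 0.5166 -0.1298]
 [ 0.4943 -0.329 ]
 [ 0.372  -0.1177]
 [ 0.3483 -0.3154]] [ 0.4327887  -0.22298932] [np.float64(83.6), np.float64(83.2), np.float64(-4.8), np.float64(-5.3)] [np.float64(0.2), np.float64(0.199), np.float64(0.145), np.float64(0.147)]
```

View pics/o4.png

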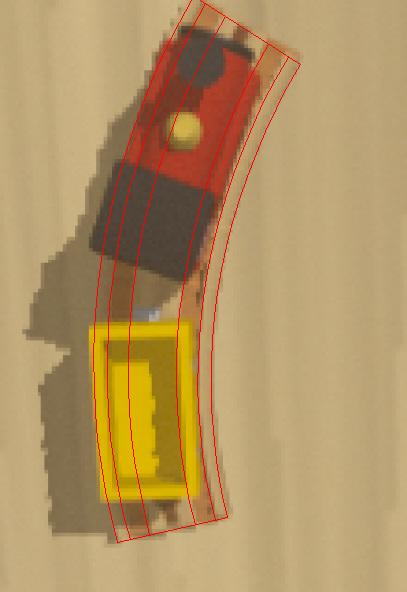

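Run:
```python
from h import *
plan((0.4445,0.262,0.16,1.19),(0.4445,0.262,0.083,1.19))
```

```text
now [0.5168 0.0118 0.4012] [-3.1350e+00 -1.8000e-03  1.6065e+00] t 3.48 open 0.0918 F [-0.8 -0.4  1.2]
10 rows offset [23.8, -10.9, 24.2] rot [-0.001, -0.0, 0.042]
3 rows offset [-0.0, -0.0, 25.7] rot [0.0, -0.0, -0.0]
```

Emit:
apply_moves([
  {"offset":[24,-11,24],"rotation":[0,0,0.042]},
  {"offset":[24,-11,24],"rotation":[0,0,0.042]},
  {"offset":[24,-11,24],"rotation":[0,0,0.042]},
  {"offset":[24,-11,24],"rotation":[0,0,0.042]},
  {"offset":[24,-11,24],"rotation":[0,0,0.042]},
  {"offset":[24,-11,24],"rotation":[0,0,0.042]},
  {"offset":[24,-11,24],"rotation":[0,0,0.042]},
  {"offset":[24,-11,24],"rotation":[0,0,0.042]},
  {"offset":[24,-11,24],"rotation":[0,0,0.042]},
  {"offset":[20,-9,20],"rotation":[0,0,0.035]},
  {"offset":[0,0,0],"rotation":[0,0,0]},
], grip=0.3, grip_force=15)

```text
time: 4.4
tool_pos: [0.4425, 0.2725, 0.1578]
tool_rot: [3.137, -0.001, 1.175]
contact_force: [-1.4, -0.4, 0.4]
opening: 0.0644
```

Run:
```python
from h import *
d=wrist();save(d,'w4')
plan((0.4445,0.262,0.083,1.19))
for n in ['loco','open_wagon']:
        print(n,[(np.round(r['location'],4).tolist(),round(r['score'],2)) for r in tip_of(n,d)][:4])
```

```text
now [0.443  0.2714 0.1592] [ 3.1358e+00 -1.3000e-03  1.1765e+00] t 4.45 open 0.0643 F [-0.1  0.3 -0.5]
3 rows offset [-2.7, 1.6, 25.4] rot [0.002, -0.0, -0.004]
loco [([0.4447, 0.2609, 0.0117], 0.98)]
open_wagon [([0.4262, 0.1749, 0.0114], 0.68)]
```

View pics/w4.png

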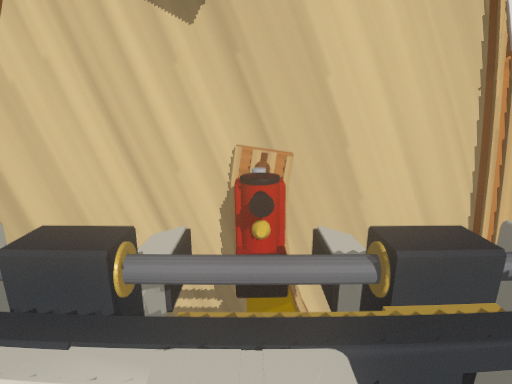

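Emit:
apply_moves([
  {"offset":[-4,1.5,25],"rotation":[0.002,0,-0.004]},
  {"offset":[-3,1.5,25],"rotation":[0.002,0,-0.004]},
  {"offset":[-2,1.5,22],"rotation":[0.001,0,-0.004]},
  {"offset":[0,0,2],"rotation":[0,0,0]},
])

```text
time: 4.88
tool_pos: [0.4521, 0.2578, 0.0934]
tool_rot: [3.125, -0.015, 1.187]
contact_force: [-1.1, -0.1, -0.1]
opening: 0.0643
```

Run:
```python
from h import *
plan((0.4447,0.261,0.083,1.19))
```

```text
now [0.4521 0.2578 0.0934] [ 3.1246 -0.0149  1.187 ] t 4.88 open 0.0643 F [-1.1 -0.1 -0.1]
1 rows offset [0.0, -8.3, 10.3] rot [0.017, -0.015, -0.003]
```

Emit:
apply_moves([
  {"offset":[0,-6,8],"rotation":[0.012,-0.01,0]},
  {"offset":[0,0,0],"rotation":[0,0,0]},
])

```text
time: 5.05
tool_pos: [0.448, 0.2588, 0.087]
tool_rot: [3.136, -0.006, 1.184]
contact_force: [0.0, -0.6, 0.1]
opening: 0.064
```

Run:
```python
from h import *
plan((0.4447,0.261,0.083,1.19))
```

```text
now [0.448  0.2588 0.087 ] [ 3.1356 -0.0057  1.184 ] t 5.05 open 0.064 F [ 0.  -0.6  0.1]
1 rows offset [0.8, -3.9, 4.0] rot [0.006, -0.006, -0.006]
```

Emit:
apply_moves([
  {"offset":[1,-4,4],"rotation":[0.006,-0.006,-0.006]},
  {"offset":[0,-1,1],"rotation":[0,0,0]},
])

```text
time: 5.22
tool_pos: [0.445, 0.2619, 0.0843]
tool_rot: [3.139, -0.002, 1.19]
contact_force: [-0.2, 0.1, 0.2]
opening: 0.064
```

Emit:
apply_moves([
  {"offset":[0,0,0],"rotation":[0,0,0]},
  {"offset":[0,0,0],"rotation":[0,0,0]},
  {"offset":[0,0,0],"rotation":[0,0,0]},
  {"offset":[0,0,0],"rotation":[0,0,0]},
  {"offset":[0,0,0],"rotation":[0,0,0]},
], grip=1, grip_force=15)

```text
time: 5.63
tool_pos: [0.4459, 0.2631, 0.087]
tool_rot: [3.135, -0.006, 1.191]
contact_force: [-0.1, 1.3, -0.5]
opening: 0.0351
```

Run:
```python
from h import *
plan((0.4447,0.261,0.2,1.19),(0.441,-0.178,0.2,-0.105),(0.441,-0.178,0.079,-0.105))
```

```text
now [0.4459 0.2631 0.087 ] [ 3.1353 -0.0056  1.1913] t 5.63 open 0.0351 F [-0.1  1.3 -0.5]
3 rows offset [-0.7, 0.0, -37.7] rot [0.002, -0.002, 0.0]
12 rows offset [-22.3, 32.3, 0.0] rot [0.0, -0.0, 0.108]
4 rows offset [0.0, 0.0, 30.2] rot [0.0, 0.0, 0.0]
```

Emit:
apply_moves([
  {"offset":[0,0,-20],"rotation":[0,0,0]},
  {"offset":[0,0,-38],"rotation":[0,0,0]},
  {"offset":[0,0,-38],"rotation":[0,0,0]},
  {"offset":[0,0,-20],"rotation":[0,0,0]},
  {"offset":[0,0,0],"rotation":[0,0,0]},
])

```text
time: 6.05
tool_pos: [0.4434, 0.2622, 0.2051]
tool_rot: [3.141, 0.0, 1.191]
contact_force: [0.8, -0.3, -0.9]
opening: 0.0337
```

Run:
```python
from h import *
d=wrist();save(d,'w5')
plan((0.441,-0.178,0.18,-0.105))
```

```text
now [0.443  0.262  0.2035] [-3.1407e+00  1.3000e-03  1.1914e+00] t 6.1 open 0.0342 F [-0.1 -0.2 -0.9]
12 rows offset [-22.3, 32.4, 2.0] rot [0.0, 0.0, 0.108]
```

View pics/w5.png

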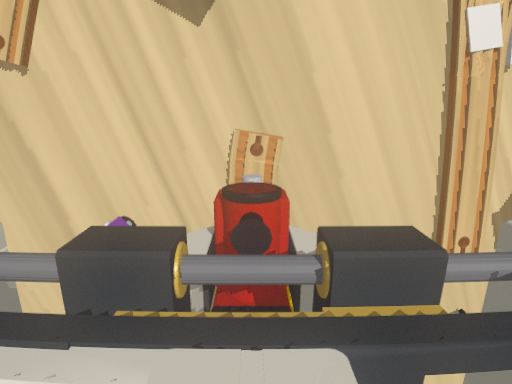

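Loco is held (front seen at ~(252,195)); curve still on the table. To the tray.

Emit:
apply_moves([
  {"offset":[-22,32,2],"rotation":[0,0,0.108]},
  {"offset":[-22,32,2],"rotation":[0,0,0.108]},
  {"offset":[-22,32,2],"rotation":[0,0,0.108]},
  {"offset":[-22,32,2],"rotation":[0,0,0.108]},
  {"offset":[-22,32,2],"rotation":[0,0,0.108]},
  {"offset":[-22,32,2],"rotation":[0,0,0.108]},
  {"offset":[-22,32,2],"rotation":[0,0,0.108]},
  {"offset":[-22,32,2],"rotation":[0,0,0.108]},
  {"offset":[-22,32,2],"rotation":[0,0,0.108]},
  {"offset":[-22,32,2],"rotation":[0,0,0.108]},
  {"offset":[-22,32,2],"rotation":[0,0,0.108]},
  {"offset":[-15,22,2],"rotation":[0,0,0.075]},
])

```text
time: 7.1
tool_pos: [0.434, -0.1724, 0.1585]
tool_rot: [-3.139, 0.025, -0.119]
contact_force: [-0.4, -0.5, -1.7]
opening: 0.034
```

Run:
```python
from h import *
plan((0.441,-0.178,0.1,-0.105),(0.441,-0.178,0.084,-0.105))
```

```text
now [ 0.434  -0.1724  0.1585] [-3.1391  0.0247 -0.1188] t 7.1 open 0.034 F [-0.4 -0.5 -1.7]
2 rows offset [4.4, 2.4, 29.2] rot [-0.001, 0.012, -0.007]
1 rows offset [0.0, 0.0, 16.0] rot [0.0, 0.0, 0.0]
```

Emit:
apply_moves([
  {"offset":[0,0,0],"rotation":[0,0.012,0]},
  {"offset":[4,2,18],"rotation":[0,0.012,-0.007]},
  {"offset":[4,2,22],"rotation":[0,0,-0.007]},
  {"offset":[0,0,12],"rotation":[0,0,0]},
  {"offset":[0,0,0],"rotation":[0,0,0]},
])

```text
time: 7.52
tool_pos: [0.4342, -0.1805, 0.0974]
tool_rot: [-3.135, 0.01, -0.117]
contact_force: [-0.4, -0.1, -2.0]
opening: 0.0338
```

Run:
```python
from h import *
plan((0.441,-0.178,0.084,-0.105))
```

```text
now [ 0.4342 -0.1805  0.0974] [-3.1348  0.0101 -0.1175] t 7.52 open 0.0338 F [-0.4 -0.1 -2. ]
1 rows offset [6.6, -3.2, 13.4] rot [-0.007, 0.01, -0.013]
```

Emit:
apply_moves([
  {"offset":[4,-2,6],"rotation":[-0.006,0.008,-0.01]},
  {"offset":[2,-1,4],"rotation":[0,0,0]},
  {"offset":[0,0,1],"rotation":[0,0,0]},
])

```text
time: 7.77
tool_pos: [0.4396, -0.1768, 0.0846]
tool_rot: [-3.139, 0.007, -0.105]
contact_force: [-6.3, -2.8, 23.7]
opening: 0.0337
```

Run:
```python
from h import *
plan((0.441,-0.178,0.084,-0.105))
```

```text
now [ 0.4396 -0.1768  0.0846] [-3.1392  0.0066 -0.105 ] t 7.77 open 0.0337 F [-6.3 -2.8 23.7]
1 rows offset [1.5, 1.1, 0.6] rot [-0.002, 0.007, -0.0]
```

Emit:
apply_moves([
  {"offset":[0,0,-0.5],"rotation":[0,0,0]},
  {"offset":[0,0,0],"rotation":[0,0,0]},
  {"offset":[0,0,-10],"rotation":[0,0,0]},
  {"offset":[0,0,-35],"rotation":[0,0,0]},
  {"offset":[0,0,-38],"rotation":[0,0,0]},
  {"offset":[0,0,-35],"rotation":[0,0,0]},
], grip=0.3)

```text
time: 8.27
tool_pos: [0.438, -0.1736, 0.2012]
tool_rot: [-3.131, 0.022, -0.102]
contact_force: [0.8, -0.8, 0.1]
opening: 0.0638
```

Run:
```python
from h import *
d=wrist();save(d,'w6')
plan((0.4265,0.1755,0.19,1.55))
```

```text
now [ 0.4407 -0.1751  0.2078] [-3.1364  0.011  -0.1019] t 8.32 open 0.064 F [ 3.1 -1.8  5. ]
15 rows offset [15.4, -21.2, 1.2] rot [-0.001, 0.0, -0.11]
```

View pics/w6.png

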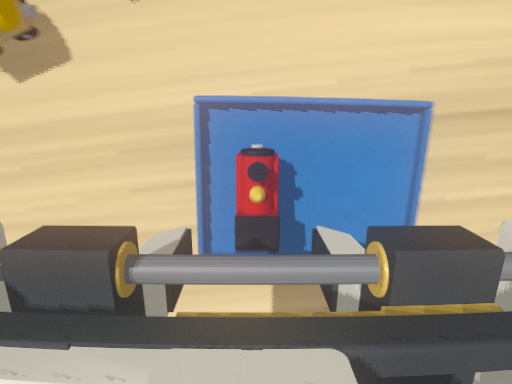

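Emit:
apply_moves([
  {"offset":[15.5,-21,1],"rotation":[0,0,-0.11]},
  {"offset":[15.5,-21,1],"rotation":[0,0,-0.11]},
  {"offset":[15.5,-21,1],"rotation":[0,0,-0.11]},
  {"offset":[15.5,-21,1],"rotation":[0,0,-0.11]},
  {"offset":[15.5,-21,1],"rotation":[0,0,-0.11]},
  {"offset":[15.5,-21,1],"rotation":[0,0,-0.11]},
  {"offset":[15.5,-21,1],"rotation":[0,0,-0.11]},
  {"offset":[15.5,-21,1],"rotation":[0,0,-0.11]},
  {"offset":[15.5,-21,1],"rotation":[0,0,-0.11]},
  {"offset":[15.5,-21,1],"rotation":[0,0,-0.11]},
  {"offset":[15.5,-21,1],"rotation":[0,0,-0.11]},
  {"offset":[15.5,-21,1],"rotation":[0,0,-0.11]},
])

```text
time: 9.32
tool_pos: [0.4794, 0.1231, 0.2016]
tool_rot: [3.132, -0.004, 1.275]
contact_force: [0.4, -0.6, 0.1]
opening: 0.0646
```

Run:
```python
from h import *
plan((0.4265,0.1755,0.17,1.55))
```

```text
now [0.4794 0.1231 0.2016] [ 3.132  -0.0038  1.2745] t 9.32 open 0.0646 F [ 0.4 -0.6  0.1]
3 rows offset [13.5, -20.9, 10.4] rot [0.003, -0.001, -0.092]
```

Emit:
apply_moves([
  {"offset":[14,-21,10],"rotation":[0.003,0,-0.09]},
  {"offset":[14,-21,10],"rotation":[0.003,0,-0.09]},
  {"offset":[12,-18,9],"rotation":[0.003,0,-0.08]},
  {"offset":[0,0,0],"rotation":[0,0,0]},
  {"offset":[0,0,0],"rotation":[0,0,0]},
])

```text
time: 9.73
tool_pos: [0.4236, 0.1821, 0.1714]
tool_rot: [3.14, -0.004, 1.561]
contact_force: [-0.3, 0.4, 1.1]
opening: 0.0643
```

Run:
```python
from h import *
plan((0.4265,0.1755,0.086,1.55))
d=wrist();save(d,'w7')
for n in ['open_wagon','curve','curve_outer']:
        print(n,[(np.round(r['location'],4).tolist(),round(r['score'],2)) for r in tip_of(n,d)][:4])
```

```text
now [0.4236 0.1821 0.1714] [ 3.1395 -0.0042  1.5613] t 9.73 open 0.0643 F [-0.3  0.4  1.1]
3 rows offset [-2.3, 1.0, 28.5] rot [0.001, -0.001, 0.004]
open_wagon [([0.3158, 0.2524, -0.0004], 0.82), ([0.426, 0.1752, 0.0088], 0.81), ([0.3264, 0.1483, 0.0046], 0.77)]
curve [([0.4334, 0.221, -0.0032], 0.98)]
curve_outer [([0.4079, 0.2229, 0.01], 0.68)]
```

View pics/w7.png

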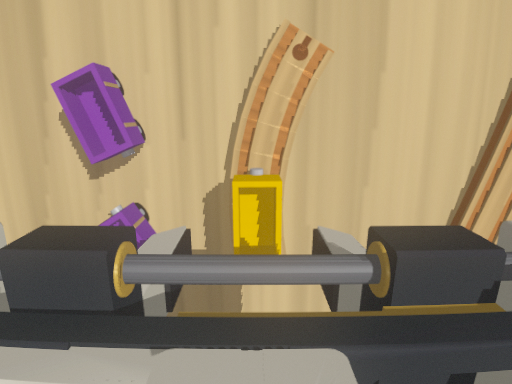

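Emit:
apply_moves([
  {"offset":[-3,1,24],"rotation":[0,0,0]},
  {"offset":[-3,1,26],"rotation":[0,0,0.004]},
  {"offset":[-1,1,20],"rotation":[0,0,0.004]},
  {"offset":[0,0,10],"rotation":[0,0,0]},
  {"offset":[0,0,0],"rotation":[0,0,0]},
])

```text
time: 10.35
tool_pos: [0.4352, 0.1715, 0.092]
tool_rot: [3.126, -0.007, 1.54]
contact_force: [-0.3, 0.4, 0.3]
opening: 0.0644
```

Run:
```python
from h import *
plan((0.4265,0.1755,0.086,1.55))
```

```text
now [0.4352 0.1715 0.092 ] [ 3.1264 -0.0071  1.5401] t 10.35 open 0.0644 F [-0.3  0.4  0.3]
1 rows offset [3.7, -8.9, 5.9] rot [0.015, -0.007, -0.01]
```

Emit:
apply_moves([
  {"offset":[3,-9,5],"rotation":[0.014,-0.006,-0.01]},
  {"offset":[1,-3,1],"rotation":[0,0,0]},
])

```text
time: 10.52
tool_pos: [0.4245, 0.175, 0.086]
tool_rot: [3.14, -0.001, 1.547]
contact_force: [-0.6, 0.0, -0.5]
opening: 0.0642
```

Run:
```python
from h import *
plan((0.4265,0.1755,0.086,1.55))
```

```text
now [0.4245 0.175  0.086 ] [ 3.1403e+00 -7.0000e-04  1.5472e+00] t 10.52 open 0.0642 F [-0.6  0.  -0.5]
1 rows offset [0.6, 2.0, 0.0] rot [0.001, -0.001, -0.003]
```

Emit:
apply_moves([
  {"offset":[0,1,0],"rotation":[0,0,0]},
  {"offset":[0,0,0.5],"rotation":[0,0,0]},
  {"offset":[0,0,0.5],"rotation":[0,0,0]},
  {"offset":[0,0,0],"rotation":[0,0,0]},
  {"offset":[0,0,0],"rotation":[0,0,0]},
], grip=1, grip_force=15)

```text
time: 10.93
tool_pos: [0.4264, 0.1757, 0.0875]
tool_rot: [3.136, -0.002, 1.548]
contact_force: [0.6, 0.3, 0.3]
opening: 0.0356
```

Emit:
apply_moves([
  {"offset":[0,0,-20],"rotation":[0,0,0]},
  {"offset":[0,0,-38],"rotation":[0,0,0]},
  {"offset":[0,0,-38],"rotation":[0,0,0]},
  {"offset":[0,0,-20],"rotation":[0,0,0]},
  {"offset":[0,0,0],"rotation":[0,0,0]},
])

```text
time: 11.35
tool_pos: [0.4248, 0.1753, 0.2077]
tool_rot: [3.139, -0.001, 1.548]
contact_force: [1.2, 1.0, -0.3]
opening: 0.0338
```

Run:
```python
from h import *
plan((0.431,-0.268,0.18,-0.105))
d=wrist();save(d,'w8')
```

```text
now [0.4248 0.1753 0.2077] [ 3.1395e+00 -8.0000e-04  1.5478e+00] t 11.35 open 0.0338 F [ 1.2  1.  -0.3]
15 rows offset [-22.9, 24.0, 1.9] rot [0.0, -0.0, 0.11]
```

View pics/w8.png

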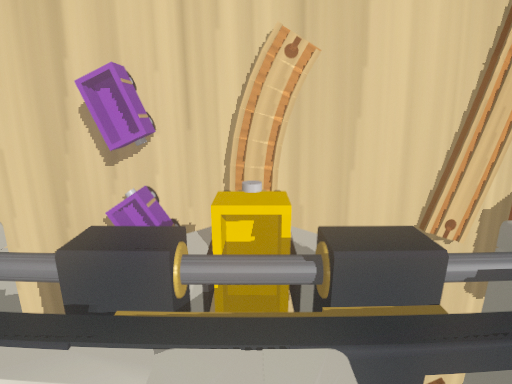

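Emit:
apply_moves([
  {"offset":[-23,24,1],"rotation":[0,0,0.11]},
  {"offset":[-23,24,1],"rotation":[0,0,0.11]},
  {"offset":[-23,24,1],"rotation":[0,0,0.11]},
  {"offset":[-23,24,1],"rotation":[0,0,0.11]},
  {"offset":[-23,24,1],"rotation":[0,0,0.11]},
  {"offset":[-23,24,1],"rotation":[0,0,0.11]},
  {"offset":[-23,24,1],"rotation":[0,0,0.11]},
  {"offset":[-23,24,1],"rotation":[0,0,0.11]},
  {"offset":[-23,24,1],"rotation":[0,0,0.11]},
  {"offset":[-23,24,1],"rotation":[0,0,0.11]},
  {"offset":[-23,24,1],"rotation":[0,0,0.11]},
  {"offset":[-23,24,1],"rotation":[0,0,0.11]},
])

```text
time: 12.4
tool_pos: [0.4803, -0.1987, 0.1745]
tool_rot: [-3.13, 0.018, 0.179]
contact_force: [-1.0, -0.4, -1.9]
opening: 0.0337
```

Run:
```python
from h import *
plan((0.431,-0.268,0.18,-0.105))
```

```text
now [ 0.4803 -0.1987  0.1745] [-3.1304  0.0179  0.1787] t 12.4 open 0.0337 F [-1.  -0.4 -1.9]
3 rows offset [-18.4, 21.7, -1.8] rot [-0.003, 0.006, 0.095]
```

Emit:
apply_moves([
  {"offset":[-19,22,-2],"rotation":[-0.003,0.006,0.095]},
  {"offset":[-19,22,-2],"rotation":[-0.003,0.006,0.095]},
  {"offset":[-17,21,-2],"rotation":[-0.003,0.006,0.09]},
  {"offset":[0,0,0],"rotation":[0,0,0]},
  {"offset":[0,0,0],"rotation":[0,0,0]},
])

```text
time: 12.82
tool_pos: [0.4223, -0.2749, 0.1714]
tool_rot: [-3.137, 0.013, -0.13]
contact_force: [0.4, 0.1, -0.6]
opening: 0.0338
```

Run:
```python
from h import *
plan((0.431,-0.268,0.10,-0.105))
d=wrist();save(d,'w9')
```

```text
now [ 0.4223 -0.2749  0.1714] [-3.1366  0.0132 -0.1296] t 12.82 open 0.0338 F [ 0.4  0.1 -0.6]
2 rows offset [4.3, -3.8, 35.7] rot [-0.003, 0.007, -0.012]
```

View pics/w9.png

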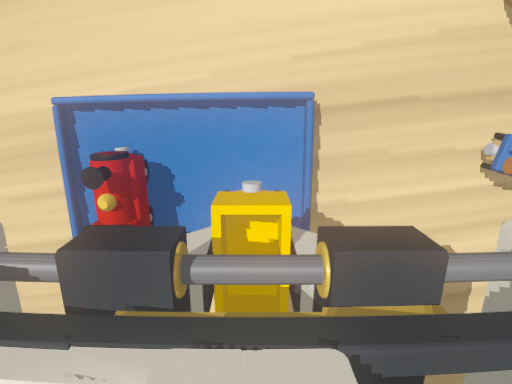

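Emit:
apply_moves([
  {"offset":[4,-3,22],"rotation":[0,0.006,-0.01]},
  {"offset":[4,-4,26],"rotation":[0.003,0.006,-0.01]},
  {"offset":[0,-2,14],"rotation":[0.003,0,0]},
  {"offset":[0,0,0],"rotation":[0,0,0]},
])

```text
time: 13.2
tool_pos: [0.4331, -0.2632, 0.1056]
tool_rot: [-3.13, 0.001, -0.1]
contact_force: [-0.1, 0.3, -0.9]
opening: 0.0337
```

Run:
```python
from h import *
plan((0.431,-0.268,0.086,-0.105))
```

```text
now [ 0.4331 -0.2632  0.1056] [-3.1299e+00  8.0000e-04 -1.0030e-01] t 13.2 open 0.0337 F [-0.1  0.3 -0.9]
1 rows offset [-1.5, 5.2, 19.6] rot [-0.012, 0.001, 0.005]
```

Emit:
apply_moves([
  {"offset":[-1,4,11],"rotation":[-0.01,0,0.004]},
  {"offset":[0,1,6],"rotation":[-0.003,0,0]},
  {"offset":[0,0,3],"rotation":[0,0,0]},
])

```text
time: 13.45
tool_pos: [0.4331, -0.2655, 0.0846]
tool_rot: [3.141, 0.002, -0.098]
contact_force: [-3.2, -4.3, 8.7]
opening: 0.0338
```

Run:
```python
from h import *
plan((0.431,-0.268,0.084,-0.105))
```

```text
now [ 0.4331 -0.2655  0.0846] [ 3.1408e+00  2.2000e-03 -9.7500e-02] t 13.45 open 0.0338 F [-3.2 -4.3  8.7]
1 rows offset [-1.8, 2.7, 0.6] rot [0.001, 0.002, 0.007]
```

Emit:
apply_moves([
  {"offset":[0,0,0],"rotation":[0,0,0]},
  {"offset":[0,0,0],"rotation":[0,0,0]},
  {"offset":[0,0,-10],"rotation":[0,0,0]},
  {"offset":[0,0,-35],"rotation":[0,0,0]},
  {"offset":[0,0,-38],"rotation":[0,0,0]},
  {"offset":[0,0,-38],"rotation":[0,0,0]},
], grip=0.3)

```text
time: 13.95
tool_pos: [0.4317, -0.2623, 0.2065]
tool_rot: [-3.133, 0.014, -0.095]
contact_force: [1.5, 0.1, -0.7]
opening: 0.0635
```

Run:
```python
from h import *
d=wrist();save(d,'w10')
plan((0.593,0.024,0.19,1.73))
```

```text
now [ 0.4345 -0.2645  0.2145] [-3.1412e+00  2.1000e-03 -9.4800e-02] t 14.0 open 0.064 F [ 2.6 -1.8  6.7]
16 rows offset [22.6, -7.2, 1.5] rot [-0.0, 0.0, -0.114]
```

View pics/w10.png

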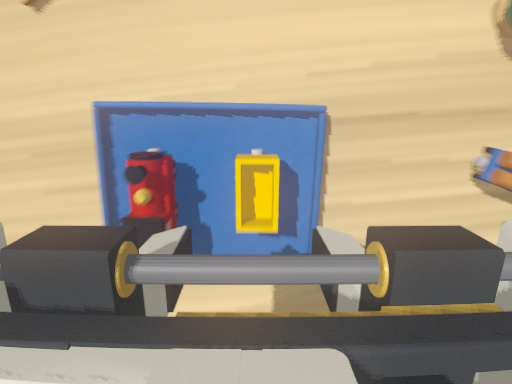

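Emit:
apply_moves([
  {"offset":[18,-8,-10],"rotation":[0,0,-0.114]},
  {"offset":[18,-8,-10],"rotation":[0,0,-0.114]},
  {"offset":[18,-8,-10],"rotation":[0,0,-0.114]},
  {"offset":[18,-8,-10],"rotation":[0,0,-0.114]},
  {"offset":[18,-8,-10],"rotation":[0,0,-0.114]},
  {"offset":[22,-8,-10],"rotation":[0,0,-0.114]},
  {"offset":[22,-8,-5],"rotation":[0,0,-0.114]},
  {"offset":[22,-8,0],"rotation":[0,0,-0.114]},
  {"offset":[22,-8,0],"rotation":[0,0,-0.114]},
  {"offset":[22,-8,0],"rotation":[0,0,-0.114]},
  {"offset":[22,-8,0],"rotation":[0,0,-0.114]},
  {"offset":[22,-8,0],"rotation":[0,0,-0.114]},
])

```text
time: 15.0
tool_pos: [0.5807, -0.0598, 0.3067]
tool_rot: [3.108, 0.007, 1.329]
contact_force: [0.6, 0.3, -0.2]
opening: 0.0641
```

Run:
```python
from h import *
plan((0.593,0.024,0.23,1.73))
```

```text
now [ 0.5807 -0.0598  0.3067] [3.1084 0.0075 1.3288] t 15.0 open 0.0641 F [ 0.6  0.3 -0.2]
4 rows offset [21.4, 0.8, 19.1] rot [0.008, 0.004, -0.1]
```

Emit:
apply_moves([
  {"offset":[21,1,19],"rotation":[0.008,0.004,-0.1]},
  {"offset":[21,1,19],"rotation":[0.008,0.004,-0.1]},
  {"offset":[21,1,19],"rotation":[0.008,0.004,-0.1]},
  {"offset":[19,1,17],"rotation":[0.006,0.004,-0.09]},
  {"offset":[0,0,0],"rotation":[0,0,0]},
  {"offset":[0,0,0],"rotation":[0,0,0]},
])

```text
time: 15.5
tool_pos: [0.594, 0.0297, 0.2397]
tool_rot: [3.127, 0.0, 1.75]
contact_force: [0.1, -0.6, 0.1]
opening: 0.0642
```

Run:
```python
from h import *
plan((0.593,0.024,0.12,1.73))
d=wrist();save(d,'w11')
for n in ['tank_wagon','left_track']:
        print(n,[(np.round(r['location'],4).tolist(),round(r['score'],2)) for r in tip_of(n,d)][:4])
```

```text
now [0.594  0.0297 0.2397] [3.1273e+00 2.0000e-04 1.7500e+00] t 15.5 open 0.0642 F [ 0.1 -0.6  0.1]
4 rows offset [-1.4, -0.7, 29.9] rot [0.004, 0.0, 0.005]
tank_wagon [([0.5979, 0.0235, -0.0011], 0.84)]
left_track [([0.6126, 0.1221, -0.0016], 0.58)]
```

View pics/w11.png

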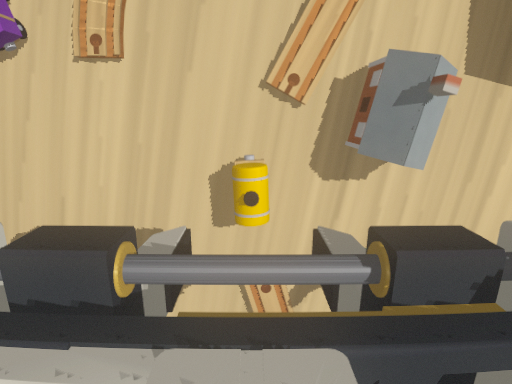

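Run:
```python
from h import *
s=observe();T=T_of(s['tool_pos'],s['tool_rot'])
d=read_camera('wrist');C=T@np.array(d['tool_from_camera']);W=np.linalg.inv(C);d['R']=W[:3,:3];d['t']=W[:3,3]
print(pix2plane(d,[(251,198)],.057),pix2plane(d,[(251,168),(252,222)],.05))
np.save('w11.npy',{k:d[k] for k in ('R','t','camera_matrix','D','img')},allow_pickle=True)
a=cv2.resize(d['img'][30:180,330:480,::-1],None,fx=4,fy=4,interpolation=3)
e=np.load('w3.npy',allow_pickle=True).item()['img']
b=cv2.resize(e[30:135,355:460,::-1],None,fx=4,fy=4,interpolation=3)
cv2.imwrite('pics/ha.png',a);cv2.imwrite('pics/hb.png',b)
```

```text
[[0.5980997  0.02403603 0.057     ]] [[ 5.93649012e-01  4.94742953e-02  5.00000000e-02]
 [ 6.03515092e-01 -3.74128183e-04  5.00000000e-02]]
```

View pics/ha.png

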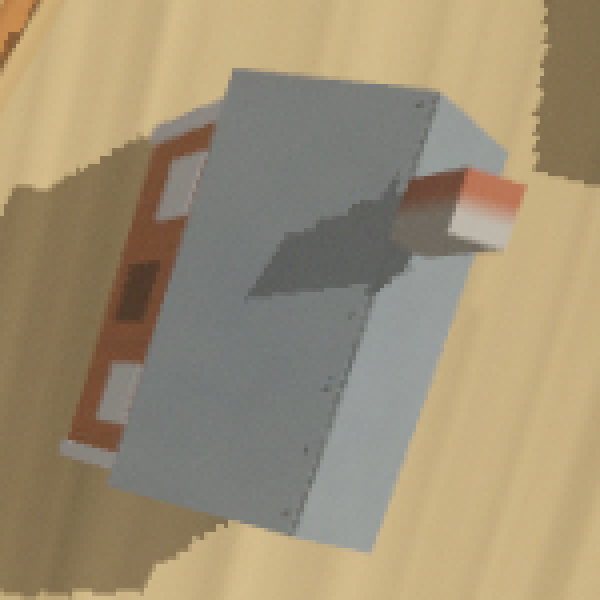

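View pics/hb.png

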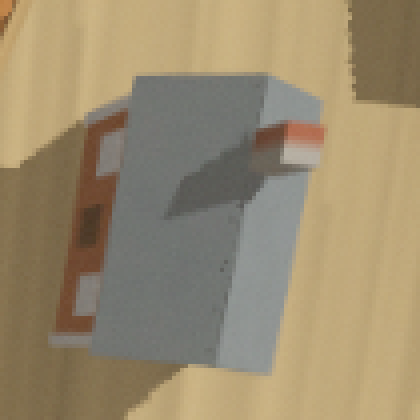

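Run:
```python
from h import *
A=np.load('w11.npy',allow_pickle=True).item();B=np.load('w3.npy',allow_pickle=True).item()
def tri(a,b):
    u=lambda d,p:cv2.undistortPoints(np.array([[p]],float),d['camera_matrix'],np.array(d['D'])).ravel()
    P=lambda d:np.c_[d['R'],d['t']]
    X=cv2.triangulatePoints(P(A),P(B),u(A,a),u(B,b)).ravel(); return (X[:3]/X[3]).round(3)
for n,a,b in [('eU',(388.5,47.5),(388.2,49)),('eL',(357.5,151),(378,118.8)),('rU',(440,53),(422,48.5)),('rL',(403.8,163.8),(409.5,121.8)),('ch',(461.5,76.3),(436.3,61.8))]: print(n,tri(a,b))
plan((0.598,0.0245,0.092,1.765))
```

```text
eU [0.686 0.169 0.058]
eL [0.689 0.08  0.038]
rU [0.72  0.168 0.077]
rL [0.726 0.078 0.057]
ch [0.729 0.15  0.1  ]
now [0.5943 0.0281 0.2402] [3.1258e+00 6.0000e-04 1.7474e+00] t 15.7 open 0.0643 F [0.4 0.1 0.4]
4 rows offset [-1.0, 0.4, 37.1] rot [0.004, 0.0, -0.004]
```

Emit:
apply_moves([
  {"offset":[0,0,24],"rotation":[0.008,0,-0.004]},
  {"offset":[-1,0,37],"rotation":[0.004,0,-0.004]},
  {"offset":[-1,0,37],"rotation":[0.004,0,-0.004]},
  {"offset":[-1,-2,26],"rotation":[0.004,0,-0.004]},
  {"offset":[0,0,8],"rotation":[0,0,0]},
])

```text
time: 16.12
tool_pos: [0.6001, 0.0189, 0.1143]
tool_rot: [3.125, 0.007, 1.753]
contact_force: [-0.6, -0.2, 0.2]
opening: 0.0645
```

Run:
```python
from h import *
plan((0.598,0.0245,0.088,1.765))
```

```text
now [0.6001 0.0189 0.1143] [3.1255 0.0074 1.753 ] t 16.12 open 0.0645 F [-0.6 -0.2  0.2]
1 rows offset [6.1, -1.5, 26.2] rot [0.016, 0.007, -0.012]
```

Emit:
apply_moves([
  {"offset":[4,-3,16],"rotation":[0.016,0.006,-0.01]},
  {"offset":[3,-2,8],"rotation":[0.005,0,0]},
  {"offset":[0,0,3],"rotation":[0,0,0]},
])

```text
time: 16.37
tool_pos: [0.5953, 0.0223, 0.0877]
tool_rot: [-3.138, 0.002, 1.757]
contact_force: [-0.1, 0.1, 0.9]
opening: 0.0642
```

Run:
```python
from h import *
plan((0.598,0.0245,0.088,1.765))
```

```text
now [0.5953 0.0223 0.0877] [-3.1381e+00  2.2000e-03  1.7574e+00] t 16.37 open 0.0642 F [-0.1  0.1  0.9]
1 rows offset [1.7, 3.1, -0.3] rot [-0.004, 0.002, -0.008]
```

Emit:
apply_moves([
  {"offset":[1,2,0],"rotation":[-0.004,0,-0.005]},
  {"offset":[0,0,0.5],"rotation":[0,0,0]},
  {"offset":[0,0,0.5],"rotation":[0,0,0]},
  {"offset":[0,0,0.5],"rotation":[0,0,0]},
  {"offset":[0,0,0],"rotation":[0,0,0]},
], grip=1, grip_force=15)

```text
time: 16.78
tool_pos: [0.6003, 0.0228, 0.0914]
tool_rot: [3.132, 0.005, 1.761]
contact_force: [-0.8, -0.2, -0.4]
opening: 0.0353
```

Emit:
apply_moves([
  {"offset":[0,0,-20],"rotation":[0,0,0]},
  {"offset":[0,0,-35],"rotation":[0,0,0]},
  {"offset":[0,0,-15],"rotation":[0,0,0]},
  {"offset":[0,0,0],"rotation":[0,0,0]},
])

```text
time: 17.12
tool_pos: [0.599, 0.0231, 0.164]
tool_rot: [3.133, 0.005, 1.761]
contact_force: [-0.1, 0.3, -0.3]
opening: 0.0336
```

Run:
```python
from h import *
plan((0.45,0.01,0.15,1.765),(0.45,0.01,0.088,1.765))
d=wrist();save(d,'w12')
```

```text
now [0.599  0.0231 0.164 ] [3.1333 0.0046 1.7608] t 17.12 open 0.0336 F [-0.1  0.3 -0.3]
4 rows offset [3.9, -37.2, 3.3] rot [0.002, 0.001, -0.001]
2 rows offset [-0.0, -0.0, 31.0] rot [-0.0, 0.0, 0.0]
```

View pics/w12.png

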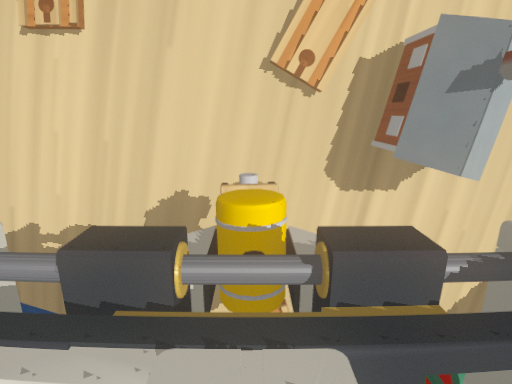

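Emit:
apply_moves([
  {"offset":[4,-37,3],"rotation":[0.002,0,0]},
  {"offset":[4,-37,3],"rotation":[0.002,0,0]},
  {"offset":[4,-37,3],"rotation":[0.002,0,0]},
  {"offset":[4,-30,3],"rotation":[0.002,0,0]},
  {"offset":[0,0,0],"rotation":[0,0,0]},
  {"offset":[0,0,18],"rotation":[0,0,0]},
  {"offset":[0,0,20],"rotation":[0,0,0]},
  {"offset":[0,0,0],"rotation":[0,0,0]},
])

```text
time: 17.83
tool_pos: [0.4475, 0.0125, 0.1035]
tool_rot: [-3.136, 0.002, 1.761]
contact_force: [-0.1, -0.9, -0.7]
opening: 0.0335
```

Run:
```python
from h import *
plan((0.45,0.01,0.091,1.765))
```

```text
now [0.4475 0.0125 0.1035] [-3.1358e+00  2.3000e-03  1.7608e+00] t 17.83 open 0.0335 F [-0.1 -0.9 -0.7]
1 rows offset [-2.9, 2.1, 12.5] rot [-0.006, 0.002, -0.004]
```

Emit:
apply_moves([
  {"offset":[0,0,7],"rotation":[-0.006,0.002,0]},
  {"offset":[0,0,4],"rotation":[0,0,0]},
  {"offset":[0,0,2],"rotation":[0,0,0]},
])

```text
time: 18.08
tool_pos: [0.4462, 0.0125, 0.0898]
tool_rot: [-3.136, -0.001, 1.762]
contact_force: [-7.3, -1.4, 23.4]
opening: 0.0337
```

Run:
```python
from h import *
plan((0.45,0.01,0.091,1.765))
```

```text
now [0.4462 0.0125 0.0898] [-3.1356e+00 -1.1000e-03  1.7616e+00] t 18.08 open 0.0337 F [-7.3 -1.4 23.4]
1 rows offset [-3.2, 3.3, -1.2] rot [-0.006, -0.001, -0.003]
```

Touchdown; release, rise and head for the curve.

Emit:
apply_moves([
  {"offset":[0,0,-0.5],"rotation":[0,0,0]},
  {"offset":[0,0,0],"rotation":[0,0,0]},
  {"offset":[0,0,-10],"rotation":[0,0,0]},
  {"offset":[0,0,-35],"rotation":[0,0,0]},
  {"offset":[0,0,-38],"rotation":[0,0,0]},
  {"offset":[0,0,-35],"rotation":[0,0,0]},
  {"offset":[0,0,0],"rotation":[0,0,0]},
], grip=0.25)

```text
time: 18.67
tool_pos: [0.4484, 0.0126, 0.2133]
tool_rot: [-3.132, -0.002, 1.761]
contact_force: [2.3, -0.0, 1.0]
opening: 0.0683
```

Run:
```python
from h import *
d=wrist();save(d,'w13')
plan((0.4325,0.16,0.20,1.37),(0.4325,0.2185,0.2,1.37))
```

```text
now [0.4475 0.0127 0.211 ] [-3.1289e+00 -2.9000e-03  1.7614e+00] t 18.72 open 0.0686 F [ 0.7  0.6 -0. ]
4 rows offset [37.2, -2.1, 2.8] rot [-0.003, -0.0, 0.098]
2 rows offset [28.7, -5.8, 0.0] rot [0.0, 0.0, 0.0]
```

View pics/w13.png

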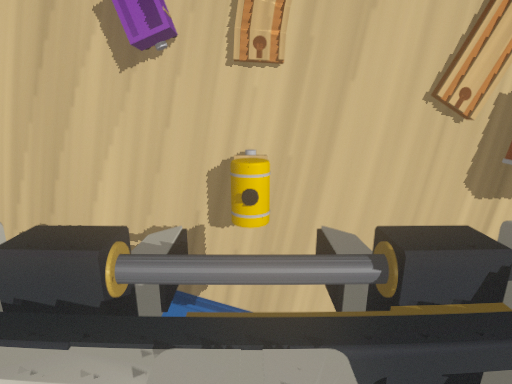

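Tank standing at (250,195). Stop at y≈0.13 to look at the whole bare curve.

Emit:
apply_moves([
  {"offset":[34,-2,-8],"rotation":[0,0,0.098]},
  {"offset":[34,-2,-8],"rotation":[0,0,0.098]},
  {"offset":[34,-2,-8],"rotation":[0,0,0.098]},
  {"offset":[15,-2,-5],"rotation":[0,0,0.09]},
  {"offset":[0,0,0],"rotation":[0,0,0]},
  {"offset":[0,0,0],"rotation":[0,0,0]},
  {"offset":[0,0,0],"rotation":[0,0,0]},
])

```text
time: 19.3
tool_pos: [0.4313, 0.1315, 0.2372]
tool_rot: [-3.126, 0.004, 1.362]
contact_force: [0.5, -0.4, -0.3]
opening: 0.0689
```

Run:
```python
from ov import *
s=observe();print(s['qvel'].round(3))
d=wrist();save(d,'w14')
np.save('w14.npy',{k:d[k] for k in ('R','t','camera_matrix','D','img')},allow_pickle=True)
overlay(d,arc(tf(.4325,.2185,-.2)),(120,0,370,225),3,'o5')
plan((0.4325,0.2185,0.12,1.37))
print([(np.round(r['location'],4).tolist(),round(r['score'],2)) for r in tip_of('curve',d)],[(np.round(r['location'],4).tolist(),round(r['score'],2)) for r in tip_of('curve_outer',d)])
```

```text
[-0.013 -0.005 -0.002  0.001  0.008  0.01 ]
now [0.4314 0.1309 0.2372] [-3.1254  0.0041  1.36  ] t 19.4 open 0.069 F [0.2 0.3 0.7]
4 rows offset [21.6, -3.9, 29.3] rot [-0.004, 0.001, -0.003]
[([0.4334, 0.223, -0.0021], 0.86)] [([0.4077, 0.2197, 0.0096], 0.64)]
```

View pics/o5.png

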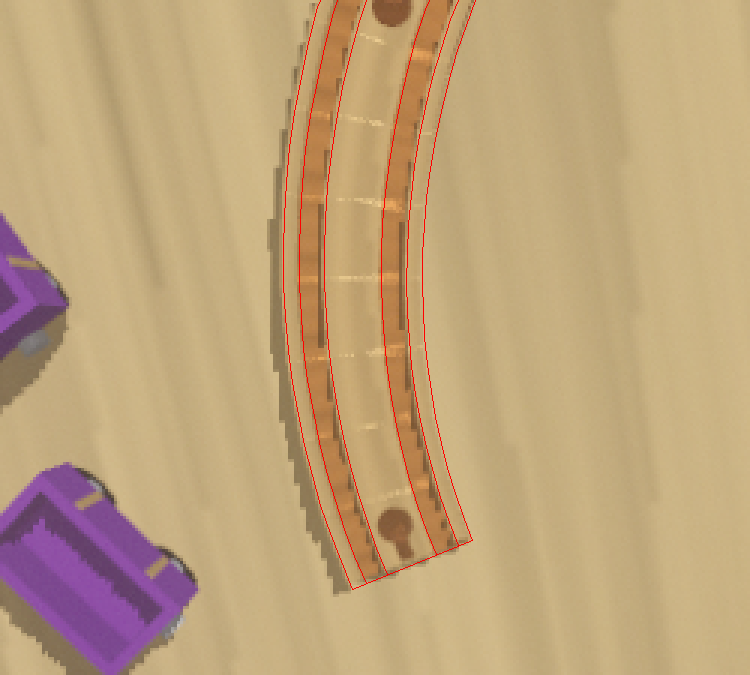

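Emit:
apply_moves([
  {"offset":[22,-4,20],"rotation":[-0.008,0,0]},
  {"offset":[22,-4,32],"rotation":[-0.004,0,0]},
  {"offset":[22,-4,34],"rotation":[0,0,0]},
  {"offset":[21,-4,30],"rotation":[0,0,0]},
  {"offset":[0,0,0],"rotation":[0,0,0]},
  {"offset":[0,0,0],"rotation":[0,0,0]},
])

```text
time: 20.0
tool_pos: [0.438, 0.2174, 0.1176]
tool_rot: [3.138, 0.003, 1.352]
contact_force: [0.6, -0.5, 1.2]
opening: 0.0688
```

Run:
```python
from h import *
plan((0.4325,0.2185,0.07,1.37))
```

```text
now [0.438  0.2174 0.1176] [3.1378e+00 3.1000e-03 1.3522e+00] t 20.0 open 0.0688 F [ 0.6 -0.5  1.2]
2 rows offset [0.0, -2.9, 23.8] rot [0.002, 0.002, -0.009]
```

Emit:
apply_moves([
  {"offset":[0,-3,14],"rotation":[0.005,0.002,-0.009]},
  {"offset":[0,-4,18],"rotation":[0.005,0.002,-0.009]},
  {"offset":[0,-1,4],"rotation":[0,0,0]},
  {"offset":[0,0,0],"rotation":[0,0,0]},
])

```text
time: 20.33
tool_pos: [0.4327, 0.2164, 0.0837]
tool_rot: [-3.139, -0.003, 1.369]
contact_force: [0.1, -0.5, -0.3]
opening: 0.069
```

Run:
```python
from h import *
plan((0.4325,0.2185,0.07,1.37))
```

```text
now [0.4327 0.2164 0.0837] [-3.1393e+00 -2.8000e-03  1.3691e+00] t 20.33 open 0.069 F [ 0.1 -0.5 -0.3]
1 rows offset [2.0, -0.6, 13.7] rot [-0.002, -0.003, -0.001]
```

Emit:
apply_moves([
  {"offset":[2,-1,9],"rotation":[0,0,0]},
  {"offset":[0,-1,4],"rotation":[0,0,0]},
  {"offset":[0,0,2],"rotation":[0,0,0]},
])

```text
time: 20.58
tool_pos: [0.4336, 0.218, 0.0711]
tool_rot: [3.138, -0.006, 1.366]
contact_force: [0.0, -0.4, 0.4]
opening: 0.069
```

Run:
```python
from h import *
plan((0.4325,0.2185,0.07,1.37))
```

```text
now [0.4336 0.218  0.0711] [ 3.1381 -0.0055  1.3665] t 20.58 open 0.069 F [ 0.  -0.4  0.4]
1 rows offset [0.3, -1.2, 1.1] rot [0.004, -0.006, -0.004]
```

Emit:
apply_moves([
  {"offset":[0,-1,1],"rotation":[0.004,-0.005,0]},
  {"offset":[0,0,1],"rotation":[0,0,0]},
  {"offset":[0,0,1],"rotation":[0,0,0]},
  {"offset":[0,0,0.5],"rotation":[0,0,0]},
  {"offset":[0,0,0],"rotation":[0,0,0]},
  {"offset":[0,0,0],"rotation":[0,0,0]},
], grip=1, grip_force=25)

```text
time: 21.08
tool_pos: [0.4333, 0.2183, 0.0684]
tool_rot: [3.141, -0.001, 1.367]
contact_force: [0.9, 0.0, -0.9]
opening: 0.0437
```

Run:
```python
from h import *
plan((0.4325,0.2185,0.07,1.37))
```

```text
now [0.4333 0.2183 0.0684] [ 3.1405e+00 -9.0000e-04  1.3665e+00] t 21.08 open 0.0437 F [ 0.9  0.  -0.9]
1 rows offset [-0.0, -0.8, -1.6] rot [0.001, -0.001, -0.003]
```

Emit:
apply_moves([
  {"offset":[0,0,-15],"rotation":[0,0,0]},
  {"offset":[0,0,-30],"rotation":[0,0,0]},
  {"offset":[0,0,-35],"rotation":[0,0,0]},
  {"offset":[0,0,-35],"rotation":[0,0,0]},
  {"offset":[0,0,-10],"rotation":[0,0,0]},
  {"offset":[0,0,0],"rotation":[0,0,0]},
  {"offset":[0,0,0],"rotation":[0,0,0]},
])

```text
time: 21.67
tool_pos: [0.4321, 0.218, 0.1975]
tool_rot: [-3.139, 0.001, 1.367]
contact_force: [-0.3, -0.1, -0.4]
opening: 0.0437
```

Run:
```python
from h import *
d=wrist();save(d,'w15')
plan((0.6,0.024,0.20,1.627))
print(read_camera('scene')['img'].shape)
```

```text
now [0.4319 0.218  0.197 ] [-3.1380e+00  1.7000e-03  1.3668e+00] t 21.72 open 0.0437 F [-0.1 -0.5 -0.1]
7 rows offset [-25.4, 26.5, -0.5] rot [-0.001, 0.0, -0.037]
(384, 512, 3)
```

View pics/w15.png

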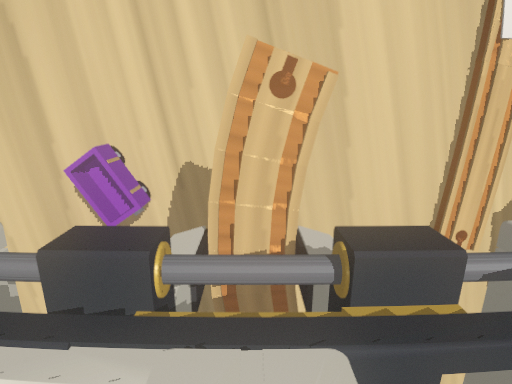

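Run:
```python
from ov import *
s=observe();T=T_of(s['tool_pos'],s['tool_rot']);print(s['tool_pos'],s['tool_rot'])
d=read_camera('wrist');C=T@np.array(d['tool_from_camera']);W=np.linalg.inv(C);d['R']=W[:3,:3];d['t']=W[:3,3]
np.save('w16.npy',{k:d[k] for k in ('R','t','camera_matrix','D','img')},allow_pickle=True)
p=s['tool_pos'];overlay(d,arc(tf(p[0],p[1],s['tool_rot'][2]-1.5666)),(180,20,360,230),3,'o6',z=p[2]-.0564)
```

```text
[0.43134792 0.21774524 0.19588809] [-3.13543149  0.00318873  1.36672639]
```

View pics/o6.png

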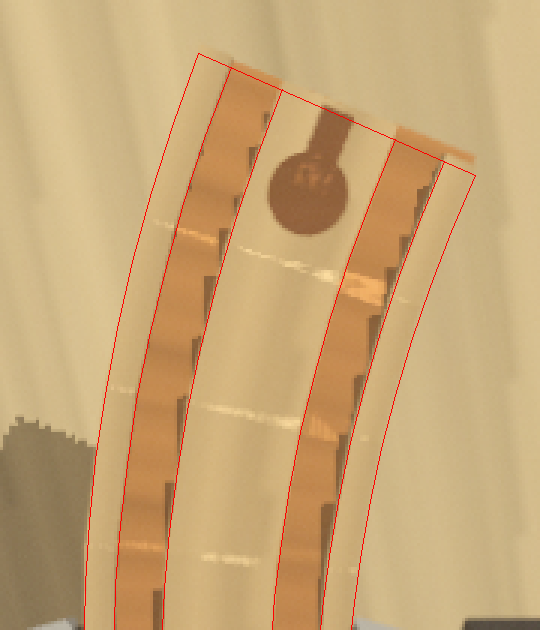

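Emit:
apply_moves([
  {"offset":[-25,26,-1],"rotation":[0,0,-0.037]},
  {"offset":[-25,26,-1],"rotation":[0,0,-0.037]},
  {"offset":[-25,26,-1],"rotation":[0,0,-0.037]},
  {"offset":[-25,26,-1],"rotation":[0,0,-0.037]},
  {"offset":[-25,26,-1],"rotation":[0,0,-0.037]},
  {"offset":[-25,26,-1],"rotation":[0,0,-0.037]},
  {"offset":[-23,22,-1],"rotation":[0,0,-0.033]},
  {"offset":[0,0,0],"rotation":[0,0,0]},
  {"offset":[0,0,0],"rotation":[0,0,0]},
])

```text
time: 22.62
tool_pos: [0.5945, 0.0215, 0.1866]
tool_rot: [-3.111, 0.0, 1.639]
contact_force: [-0.7, -0.5, -1.1]
opening: 0.0442
```

Run:
```python
from h import *
plan((0.6,0.023,0.09,1.627))
d=wrist();save(d,'w17')
```

```text
now [0.5945 0.0215 0.1866] [-3.1106e+00  5.0000e-04  1.6388e+00] t 22.62 open 0.0442 F [-0.7 -0.5 -1.1]
3 rows offset [0.4, 2.5, 32.2] rot [-0.01, 0.0, 0.004]
```

View pics/w17.png

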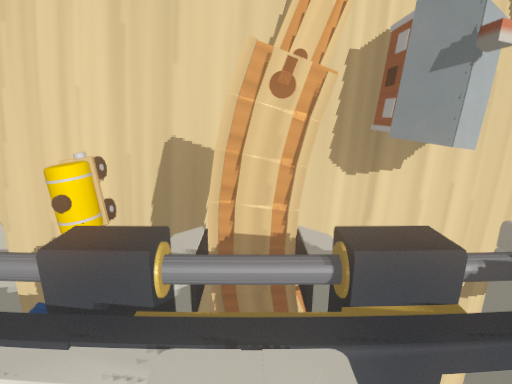

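Emit:
apply_moves([
  {"offset":[0,1,5],"rotation":[-0.022,0,0.005]},
  {"offset":[0,2,22],"rotation":[-0.006,0,0.005]},
  {"offset":[0,1,28],"rotation":[0,0,0]},
  {"offset":[0,0,20],"rotation":[0,0,0]},
  {"offset":[0,0,0],"rotation":[0,0,0]},
])

```text
time: 23.08
tool_pos: [0.594, 0.0264, 0.1074]
tool_rot: [-3.136, -0.0, 1.631]
contact_force: [-1.1, 0.6, -0.7]
opening: 0.0435
```

Run:
```python
from h import *
plan((0.6,0.023,0.085,1.627))
```

```text
now [0.594  0.0264 0.1074] [-3.1361e+00 -3.0000e-04  1.6309e+00] t 23.08 open 0.0435 F [-1.1  0.6 -0.7]
1 rows offset [-3.7, 5.9, 22.4] rot [-0.005, -0.0, 0.004]
```

Emit:
apply_moves([
  {"offset":[-3,6,10],"rotation":[-0.004,0,0.003]},
  {"offset":[-1,1,5],"rotation":[0,0,0]},
  {"offset":[0,0,0],"rotation":[0,0,0]},
])

```text
time: 23.33
tool_pos: [0.5989, 0.0258, 0.0919]
tool_rot: [-3.136, -0.001, 1.631]
contact_force: [0.0, -0.0, -1.2]
opening: 0.0435
```

Run:
```python
from h import *
plan((0.6,0.023,0.07,1.627))
```

```text
now [0.5989 0.0258 0.0919] [-3.1357e+00 -1.3000e-03  1.6307e+00] t 23.33 open 0.0435 F [ 0.  -0.  -1.2]
1 rows offset [-2.9, 1.0, 21.9] rot [-0.006, -0.001, 0.004]
```

Emit:
apply_moves([
  {"offset":[-3,1,2],"rotation":[-0.005,0,0.004]},
  {"offset":[0,0,2],"rotation":[0,0,0]},
])

```text
time: 23.5
tool_pos: [0.6003, 0.0237, 0.0895]
tool_rot: [3.141, -0.001, 1.628]
contact_force: [0.6, 0.4, -0.5]
opening: 0.0436
```

Run:
```python
from ov import *
plan((0.6,0.023,0.07,1.627))
s=observe();T=T_of(s['tool_pos'],s['tool_rot'])
d=read_camera('wrist');C=T@np.array(d['tool_from_camera']);W=np.linalg.inv(C);d['R']=W[:3,:3];d['t']=W[:3,3]
Lf,Rf=res([.6,.024,.0605],full=True)
overlay(d,lines(Lf,.06),(180,0,360,230),3,'o7')
```

```text
now [0.6001 0.0239 0.0893] [ 3.1410e+00 -1.3000e-03  1.6278e+00] t 23.55 open 0.044 F [ 0.2 -0.5 -0.5]
1 rows offset [-0.9, -0.2, 19.3] rot [0.001, -0.001, 0.001]
```

View pics/o7.png

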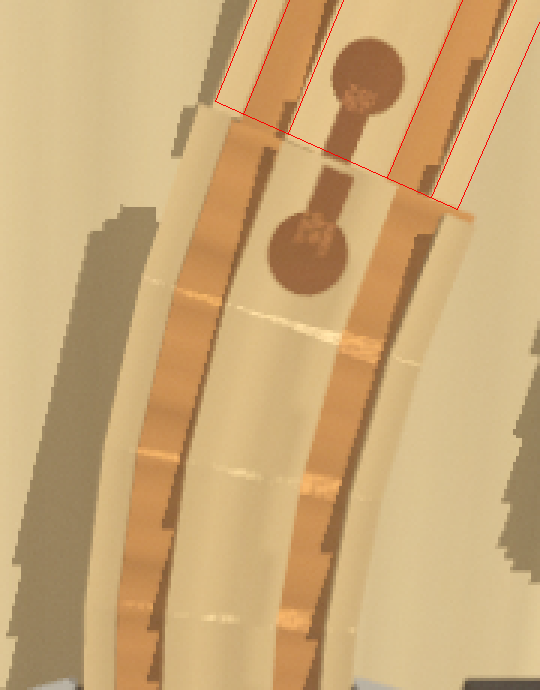

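Emit:
apply_moves([
  {"offset":[-1,-0.5,8],"rotation":[0,0,0.001]},
  {"offset":[0,-1,6],"rotation":[0.003,0,0]},
  {"offset":[0,0,0],"rotation":[0,0,0]},
])

```text
time: 23.85
tool_pos: [0.5991, 0.0226, 0.0757]
tool_rot: [-3.141, -0.001, 1.627]
contact_force: [-0.5, -0.9, -0.3]
opening: 0.0437
```

Run:
```python
from h import *
plan((0.6,0.023,0.0685,1.627))
```

```text
now [0.5991 0.0226 0.0757] [-3.1414e+00 -9.0000e-04  1.6266e+00] t 23.85 open 0.0437 F [-0.5 -0.9 -0.3]
1 rows offset [0.3, 1.0, 7.2] rot [-0.0, -0.001, -0.0]
```

Emit:
apply_moves([
  {"offset":[0,0.5,4],"rotation":[0,0,0]},
  {"offset":[0,0.5,3],"rotation":[0,0,0]},
  {"offset":[0,0,1],"rotation":[0,0,0]},
])

```text
time: 24.1
tool_pos: [0.6001, 0.0226, 0.0681]
tool_rot: [-3.141, -0.001, 1.626]
contact_force: [-7.0, 0.2, 22.2]
opening: 0.0436
```

Run:
```python
from h import *
plan((0.6,0.023,0.0685,1.627))
```

```text
now [0.6001 0.0226 0.0681] [-3.1412e+00 -9.0000e-04  1.6264e+00] t 24.1 open 0.0436 F [-7.   0.2 22.2]
1 rows offset [0.5, -0.1, -0.4] rot [-0.0, -0.001, -0.001]
```

Emit:
apply_moves([
  {"offset":[0,0,-0.3],"rotation":[0,0,0]},
  {"offset":[0,0,0],"rotation":[0,0,0]},
  {"offset":[0,0,0],"rotation":[0,0,0]},
  {"offset":[0,0,-10],"rotation":[0,0,0]},
  {"offset":[0,0,-35],"rotation":[0,0,0]},
  {"offset":[-20,0,-38],"rotation":[0,0,0]},
  {"offset":[-20,0,-38],"rotation":[0,0,0]},
  {"offset":[-20,0,-38],"rotation":[0,0,0]},
  {"offset":[-10,0,-30],"rotation":[0,0,0]},
  {"offset":[0,0,0],"rotation":[0,0,0]},
  {"offset":[0,0,0],"rotation":[0,0,0]},
], grip=0.3)

```text
time: 25.02
tool_pos: [0.6035, -0.049, 0.2665]
tool_rot: [-3.139, 0.0, 1.628]
contact_force: [-0.7, -0.0, -1.1]
opening: 0.064
```

Run:
```python
from ov import *
s=observe();T=T_of(s['tool_pos'],s['tool_rot']);print(s['tool_pos'],s['tool_rot'])
d=read_camera('wrist');C=T@np.array(d['tool_from_camera']);W=np.linalg.inv(C);d['R']=W[:3,:3];d['t']=W[:3,3]
save(d,'w18')
Lf,Rf=res([.6,.024,.0605],full=True)
overlay(d,lines(Lf,.06)+lines(Rf,.06)+arc(tf(.6,.024,.0605)),(170,30,370,230),3,'o8')
im=cv2.resize(d['img'][30:230,170:370,::-1],None,fx=3,fy=3,interpolation=3);cv2.imwrite('pics/o8r.png',im)
plan((0.44,-0.178,0.22,np.pi-.105))
```

```text
[ 0.60391882 -0.0489965   0.26688467] [-3.14029581e+00  9.72255063e-04  1.62817670e+00]
now [ 0.6035 -0.0484  0.2654] [-3.1377e+00  1.0000e-04  1.6288e+00] t 25.12 open 0.0643 F [-0.1 -0.4 -0.4]
13 rows offset [0.6, -17.4, 3.5] rot [-0.0, -0.0, -0.108]
```

View pics/o8.png

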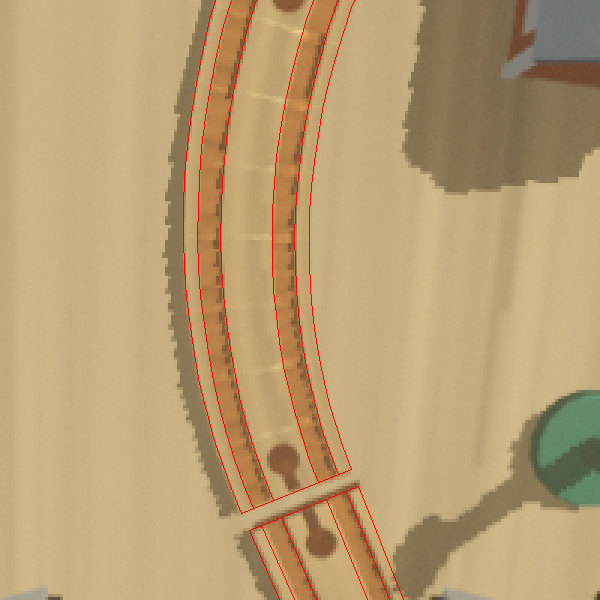

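View pics/o8r.png

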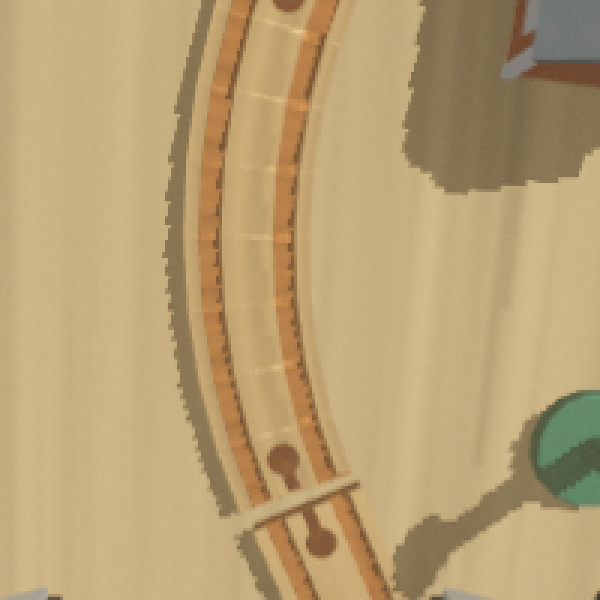

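Emit:
apply_moves([
  {"offset":[0.5,-17,3],"rotation":[0,0,-0.108]},
  {"offset":[0.5,-17,3],"rotation":[0,0,-0.108]},
  {"offset":[0.5,-17,3],"rotation":[0,0,-0.108]},
  {"offset":[0.5,-17,3],"rotation":[0,0,-0.108]},
  {"offset":[0.5,-17,3],"rotation":[0,0,-0.108]},
  {"offset":[0.5,-17,3],"rotation":[0,0,-0.108]},
  {"offset":[0.5,-17,3],"rotation":[0,0,-0.108]},
  {"offset":[0.5,-17,3],"rotation":[0,0,-0.108]},
  {"offset":[0.5,-17,3],"rotation":[0,0,-0.108]},
  {"offset":[0.5,-17,3],"rotation":[0,0,-0.108]},
  {"offset":[0.5,-17,3],"rotation":[0,0,-0.108]},
  {"offset":[0.5,-17,3],"rotation":[0,0,-0.108]},
])

```text
time: 26.12
tool_pos: [0.4381, -0.1529, 0.2105]
tool_rot: [3.132, -0.042, 3.001]
contact_force: [0.8, 0.2, 0.4]
opening: 0.0642
```

Run:
```python
from h import *
plan((0.4375,-0.177,0.20,np.pi-.105))
```

```text
now [ 0.4381 -0.1529  0.2105] [ 3.132  -0.0417  3.0009] t 26.12 open 0.0642 F [0.8 0.2 0.4]
1 rows offset [-3.2, -24.1, 10.1] rot [0.01, -0.042, -0.036]
```

Emit:
apply_moves([
  {"offset":[-2,-14,5],"rotation":[0.005,-0.03,-0.02]},
  {"offset":[-1,-10,5],"rotation":[0.005,-0.012,-0.015]},
  {"offset":[0,0,0],"rotation":[0,0,0]},
  {"offset":[0,0,0],"rotation":[0,0,0]},
])

```text
time: 26.45
tool_pos: [0.4339, -0.1766, 0.1939]
tool_rot: [3.136, -0.011, 3.043]
contact_force: [0.1, 0.1, -0.2]
opening: 0.0643
```

Run:
```python
from h import *
plan((0.4375,-0.177,0.085,np.pi-.105))
d=wrist();save(d,'w19')
print([(np.round(r['location'],4).tolist(),round(r['score'],2)) for r in tip_of('loco',d)],[(np.round(r['location'],4).tolist(),round(r['score'],2)) for r in tip_of('loco',read_camera('top'))])
```

```text
now [ 0.4339 -0.1766  0.1939] [ 3.136  -0.0106  3.0431] t 26.45 open 0.0643 F [ 0.1  0.1 -0.2]
3 rows offset [-1.5, -0.1, 36.3] rot [0.002, -0.004, 0.002]
[([0.4359, -0.1772, 0.0082], 0.96), ([0.4311, -0.2675, 0.0096], 0.33)] [([0.4335, -0.1745, 0.0068], 0.72)]
```

View pics/w19.png

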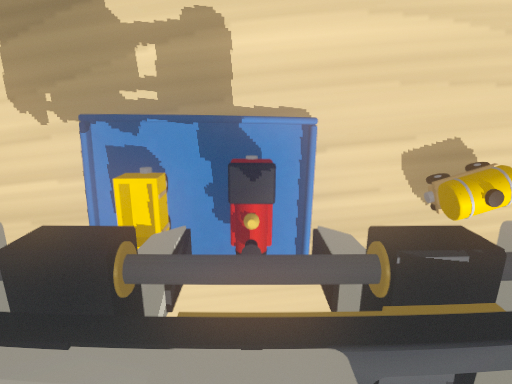

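Emit:
apply_moves([
  {"offset":[-1,0,24],"rotation":[0.003,-0.006,0.002]},
  {"offset":[-1,0,34],"rotation":[0.003,-0.004,0.002]},
  {"offset":[-1,-2,28],"rotation":[0.003,0,0]},
  {"offset":[0,-2,12],"rotation":[0,0,0]},
  {"offset":[0,0,0],"rotation":[0,0,0]},
])

```text
time: 27.07
tool_pos: [0.4412, -0.1794, 0.0969]
tool_rot: [-3.133, 0.011, 3.044]
contact_force: [0.4, -0.4, 0.5]
opening: 0.0644
```

Run:
```python
from h import *
plan((0.4367,-0.177,0.083,np.pi-.105))
```

```text
now [ 0.4412 -0.1794  0.0969] [-3.1326  0.0115  3.0438] t 27.07 open 0.0644 F [ 0.4 -0.4  0.5]
1 rows offset [4.9, 2.1, 13.9] rot [-0.009, 0.012, 0.007]
```

Emit:
apply_moves([
  {"offset":[4,1.5,9],"rotation":[-0.008,0.01,0.006]},
  {"offset":[1,0,5],"rotation":[0,0,0]},
  {"offset":[0,0,1],"rotation":[0,0,0]},
])

```text
time: 27.32
tool_pos: [0.4371, -0.1766, 0.0821]
tool_rot: [-3.141, 0.002, 3.038]
contact_force: [0.6, -0.4, 0.6]
opening: 0.0642
```

Run:
```python
from h import *
plan((0.4367,-0.177,0.083,np.pi-.105))
```

```text
now [ 0.4371 -0.1766  0.0821] [-3.1410e+00  1.8000e-03  3.0385e+00] t 27.32 open 0.0642 F [ 0.6 -0.4  0.6]
1 rows offset [0.4, -0.5, -0.9] rot [-0.001, 0.002, 0.002]
```

Emit:
apply_moves([
  {"offset":[0,0,0],"rotation":[0,0,0]},
  {"offset":[0,0,0.5],"rotation":[0,0,0]},
  {"offset":[0,0,0.5],"rotation":[0,0,0]},
  {"offset":[0,0,0.5],"rotation":[0,0,0]},
  {"offset":[0,0,0],"rotation":[0,0,0]},
  {"offset":[0,0,0],"rotation":[0,0,0]},
], grip=1, grip_force=15)

```text
time: 27.82
tool_pos: [0.4385, -0.1771, 0.0832]
tool_rot: [-3.139, 0.007, 3.038]
contact_force: [-0.4, 0.7, -2.5]
opening: 0.034
```

Emit:
apply_moves([
  {"offset":[0,0,-20],"rotation":[0,0,0]},
  {"offset":[0,0,-36],"rotation":[0,0,0]},
  {"offset":[0,0,-36],"rotation":[0,0,0]},
  {"offset":[0,0,-25],"rotation":[0,0,0]},
  {"offset":[0,0,0],"rotation":[0,0,0]},
])

```text
time: 28.23
tool_pos: [0.4364, -0.1761, 0.203]
tool_rot: [3.141, 0.0, 3.038]
contact_force: [2.1, -1.0, -1.6]
opening: 0.034
```

Run:
```python
from h import *
plan((0.6067,-0.0196,0.20,1.811))
```

```text
now [ 0.4364 -0.1761  0.203 ] [3.1414e+00 2.0000e-04 3.0381e+00] t 28.23 open 0.034 F [ 2.1 -1.  -1.6]
11 rows offset [-3.7, 22.1, 0.3] rot [0.0, 0.0, 0.112]
```

Emit:
apply_moves([
  {"offset":[-3.5,22,-1],"rotation":[0,0,0.112]},
  {"offset":[-3.5,22,-1],"rotation":[0,0,0.112]},
  {"offset":[-3.5,22,-1],"rotation":[0,0,0.112]},
  {"offset":[-3.5,22,-1],"rotation":[0,0,0.112]},
  {"offset":[-3.5,22,-1],"rotation":[0,0,0.112]},
  {"offset":[-3.5,22,-1],"rotation":[0,0,0.112]},
  {"offset":[-3.5,22,-1],"rotation":[0,0,0.112]},
  {"offset":[-3.5,22,-1],"rotation":[0,0,0.112]},
  {"offset":[-3.5,22,-1],"rotation":[0,0,0.112]},
  {"offset":[-3.5,20,-1],"rotation":[0,0,0.11]},
  {"offset":[0,0,0],"rotation":[0,0,0]},
  {"offset":[0,0,0],"rotation":[0,0,0]},
])

```text
time: 29.23
tool_pos: [0.5852, -0.0201, 0.2038]
tool_rot: [-3.132, -0.004, 1.863]
contact_force: [-0.8, -0.3, -1.7]
opening: 0.0341
```

Run:
```python
from h import *
plan((0.6067,-0.0196,0.11,1.811))
```

```text
now [ 0.5852 -0.0201  0.2038] [-3.1325 -0.0039  1.8634] t 29.23 open 0.0341 F [-0.8 -0.3 -1.7]
3 rows offset [-1.9, 7.1, 31.2] rot [-0.003, -0.001, 0.017]
```

Emit:
apply_moves([
  {"offset":[-2,7,20],"rotation":[-0.003,0,0.018]},
  {"offset":[-2,7,28],"rotation":[-0.003,0,0.018]},
  {"offset":[-2,5,26],"rotation":[0,0,0.016]},
  {"offset":[0,0,10],"rotation":[0,0,0]},
  {"offset":[0,0,0],"rotation":[0,0,0]},
])

```text
time: 29.65
tool_pos: [0.6018, -0.0216, 0.1149]
tool_rot: [-3.135, -0.004, 1.817]
contact_force: [-1.0, -0.8, -1.9]
opening: 0.0336
```

Run:
```python
from h import *
plan((0.6067,-0.0196,0.10,1.811))
```

```text
now [ 0.6018 -0.0216  0.1149] [-3.1354 -0.0043  1.817 ] t 29.65 open 0.0336 F [-1.  -0.8 -1.9]
1 rows offset [0.6, 5.3, 14.8] rot [-0.006, -0.004, 0.006]
```

Emit:
apply_moves([
  {"offset":[0.5,5,6],"rotation":[-0.005,-0.004,0.006]},
  {"offset":[0,2,3],"rotation":[0,0,0]},
  {"offset":[0,0,0],"rotation":[0,0,0]},
])

```text
time: 29.9
tool_pos: [0.6079, -0.0199, 0.1064]
tool_rot: [-3.14, -0.0, 1.812]
contact_force: [-0.4, -0.0, -1.3]
opening: 0.0337
```

Run:
```python
from h import *
plan((0.6073,-0.0194,0.0865,1.811))
d=wrist();save(d,'w20')
```

```text
now [ 0.6079 -0.0199  0.1064] [-3.1402e+00 -1.0000e-04  1.8119e+00] t 29.9 open 0.0337 F [-0.4 -0.  -1.3]
1 rows offset [0.6, -0.5, 19.9] rot [-0.001, -0.0, 0.001]
```

View pics/w20.png

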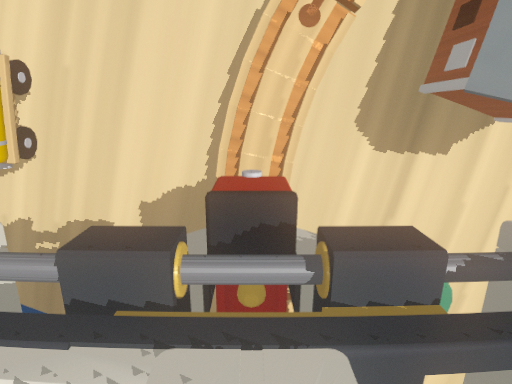

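Emit:
apply_moves([
  {"offset":[0.5,-1,8],"rotation":[0,0,0]},
  {"offset":[0,-1,6],"rotation":[0.002,0,0]},
  {"offset":[0,0,0],"rotation":[0,0,0]},
])

```text
time: 30.2
tool_pos: [0.6068, -0.02, 0.0944]
tool_rot: [3.14, 0.002, 1.813]
contact_force: [0.0, 0.4, -2.3]
opening: 0.0337
```

Run:
```python
from h import *
plan((0.6073,-0.0194,0.0865,1.811))
```

```text
now [ 0.6068 -0.02    0.0944] [3.1402e+00 2.0000e-03 1.8127e+00] t 30.2 open 0.0337 F [ 0.   0.4 -2.3]
1 rows offset [0.4, 0.6, 7.9] rot [0.001, 0.002, 0.002]
```

Emit:
apply_moves([
  {"offset":[0.3,0.3,4],"rotation":[0,0.001,0.002]},
  {"offset":[0,0.3,3],"rotation":[0,0,0]},
])

```text
time: 30.37
tool_pos: [0.6076, -0.0195, 0.0877]
tool_rot: [3.139, 0.001, 1.811]
contact_force: [0.3, 0.0, -1.0]
opening: 0.0337
```

Run:
```python
from h import *
plan((0.6073,-0.0194,0.0865,1.811))
```

```text
now [ 0.6076 -0.0195  0.0877] [3.1391e+00 1.5000e-03 1.8107e+00] t 30.37 open 0.0337 F [ 0.3  0.  -1. ]
1 rows offset [0.2, -0.2, 1.2] rot [0.003, 0.001, -0.0]
```

Emit:
apply_moves([
  {"offset":[0,0,1.5],"rotation":[0.002,0,0]},
  {"offset":[0,0,1],"rotation":[0,0,0]},
])

```text
time: 30.53
tool_pos: [0.6077, -0.0194, 0.0858]
tool_rot: [3.141, 0.002, 1.811]
contact_force: [-6.4, 0.4, 15.7]
opening: 0.0338
```

Run:
```python
from h import *
plan((0.6073,-0.0194,0.0865,1.811))
```

```text
now [ 0.6077 -0.0194  0.0858] [3.1410e+00 1.6000e-03 1.8109e+00] t 30.53 open 0.0338 F [-6.4  0.4 15.7]
1 rows offset [0.1, -0.4, -0.7] rot [0.001, 0.002, -0.0]
```

Emit:
apply_moves([
  {"offset":[0,0,-0.3],"rotation":[0,0,0]},
  {"offset":[0,0,0],"rotation":[0,0,0]},
  {"offset":[0,0,0],"rotation":[0,0,0]},
  {"offset":[0,0,-12],"rotation":[0,0,0]},
  {"offset":[0,0,-35],"rotation":[0,0,0]},
  {"offset":[0,0,-38],"rotation":[0,0,0]},
  {"offset":[-15,0,-38],"rotation":[0,0,0]},
  {"offset":[-15,0,-30],"rotation":[0,0,0]},
  {"offset":[0,0,0],"rotation":[0,0,0]},
  {"offset":[0,0,0],"rotation":[0,0,0]},
], grip=0.3)

```text
time: 31.37
tool_pos: [0.6145, -0.0489, 0.25]
tool_rot: [3.141, 0.002, 1.812]
contact_force: [-0.9, -0.2, -1.7]
opening: 0.0643
```

Run:
```python
from h import *
d=wrist();save(d,'w21')
plan((0.432,-0.265,0.22,np.pi-.1))
```

```text
now [ 0.6149 -0.049   0.2504] [3.1401e+00 3.1000e-03 1.8121e+00] t 31.42 open 0.0642 F [ 0.1 -1.5  0.7]
11 rows offset [-1.9, -27.3, 2.8] rot [-0.0, 0.0, -0.112]
```

View pics/w21.png

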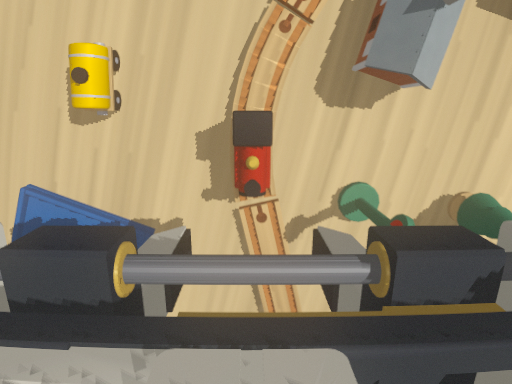

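Emit:
apply_moves([
  {"offset":[-2,-27,3],"rotation":[0,0,-0.112]},
  {"offset":[-2,-27,3],"rotation":[0,0,-0.112]},
  {"offset":[-2,-27,3],"rotation":[0,0,-0.112]},
  {"offset":[-2,-27,3],"rotation":[0,0,-0.112]},
  {"offset":[-2,-27,3],"rotation":[0,0,-0.112]},
  {"offset":[-2,-27,3],"rotation":[0,0,-0.112]},
  {"offset":[-2,-27,3],"rotation":[0,0,-0.112]},
  {"offset":[-2,-27,3],"rotation":[0,0,-0.112]},
  {"offset":[-2,-27,3],"rotation":[0,0,-0.112]},
  {"offset":[-2,-27,3],"rotation":[0,0,-0.11]},
  {"offset":[0,-10,0],"rotation":[0,0,-0.04]},
  {"offset":[0,0,0],"rotation":[0,0,0]},
])

```text
time: 32.42
tool_pos: [0.4283, -0.2475, 0.2064]
tool_rot: [3.132, -0.02, 3.037]
contact_force: [1.0, 0.1, -0.2]
opening: 0.0645
```

Run:
```python
from h import *
plan((0.432,-0.2655,0.18,np.pi-.0975))
```

```text
now [ 0.4283 -0.2475  0.2064] [ 3.1325 -0.0197  3.0366] t 32.42 open 0.0645 F [ 1.   0.1 -0.2]
1 rows offset [-6.1, -17.8, 26.1] rot [0.009, -0.02, -0.008]
```

Emit:
apply_moves([
  {"offset":[-3,-10,8],"rotation":[0.008,-0.015,-0.006]},
  {"offset":[-2,-7,12],"rotation":[0,-0.005,0]},
  {"offset":[0,0,0],"rotation":[0,0,0]},
  {"offset":[0,0,0],"rotation":[0,0,0]},
])

```text
time: 32.75
tool_pos: [0.4303, -0.2619, 0.1829]
tool_rot: [3.136, -0.004, 3.036]
contact_force: [-0.4, -0.7, -0.1]
opening: 0.0643
```

Run:
```python
from h import *
plan((0.432,-0.2655,0.086,np.pi-.0975))
d=wrist();save(d,'w22')
print([(np.round(r['location'],4).tolist(),round(r['score'],2)) for r in tip_of('open_wagon',d)])
```

```text
now [ 0.4303 -0.2619  0.1829] [ 3.1358 -0.0044  3.0365] t 32.75 open 0.0643 F [-0.4 -0.7 -0.1]
3 rows offset [-0.8, -1.3, 32.3] rot [0.002, -0.001, -0.003]
[([0.4288, -0.2673, 0.009], 0.94)]
```

View pics/w22.png

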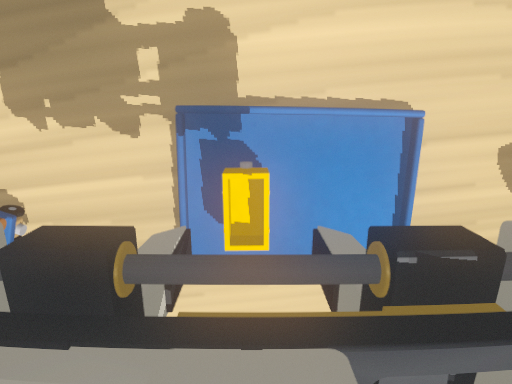

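Emit:
apply_moves([
  {"offset":[-1,-2,22],"rotation":[0.003,-0.002,0]},
  {"offset":[-1,-2,32],"rotation":[0.003,-0.002,0]},
  {"offset":[-1,-3,24],"rotation":[0.003,-0.002,0]},
  {"offset":[0,-2,8],"rotation":[0,0,0]},
  {"offset":[0,0,0],"rotation":[0,0,0]},
], grip=0.4)

```text
time: 33.27
tool_pos: [0.4358, -0.2692, 0.0991]
tool_rot: [-3.133, 0.009, 3.04]
contact_force: [-0.8, -0.0, 0.5]
opening: 0.055
```

Run:
```python
from h import *
plan((0.4315,-0.266,0.087,np.pi-.0975))
```

```text
now [ 0.4358 -0.2692  0.0991] [-3.1334  0.0093  3.0399] t 33.27 open 0.055 F [-0.8 -0.   0.5]
1 rows offset [4.7, 2.9, 12.0] rot [-0.008, 0.009, -0.004]
```

Emit:
apply_moves([
  {"offset":[4,2.5,8],"rotation":[-0.007,0.008,0]},
  {"offset":[1,0,4],"rotation":[0,0,0]},
])

```text
time: 33.43
tool_pos: [0.4319, -0.266, 0.0885]
tool_rot: [-3.14, 0.003, 3.041]
contact_force: [-0.5, 0.6, 0.6]
opening: 0.0552
```

Emit:
apply_moves([
  {"offset":[0,0,0],"rotation":[0,0,0]},
  {"offset":[0,0,0.5],"rotation":[0,0,0]},
  {"offset":[0,0,0.5],"rotation":[0,0,0]},
  {"offset":[0,0,0.5],"rotation":[0,0,0]},
  {"offset":[0,0,0],"rotation":[0,0,0]},
], grip=1, grip_force=15)

```text
time: 33.85
tool_pos: [0.4328, -0.2664, 0.0896]
tool_rot: [-3.137, 0.006, 3.04]
contact_force: [0.2, 0.5, -1.2]
opening: 0.0341
```

Emit:
apply_moves([
  {"offset":[0,0,-20],"rotation":[0,0,0]},
  {"offset":[0,0,-36],"rotation":[0,0,0]},
  {"offset":[0,0,-36],"rotation":[0,0,0]},
  {"offset":[0,0,-36],"rotation":[0,0,0]},
  {"offset":[0,0,0],"rotation":[0,0,0]},
])

```text
time: 34.27
tool_pos: [0.4312, -0.2653, 0.2215]
tool_rot: [-3.141, 0.002, 3.04]
contact_force: [0.5, -1.6, -0.2]
opening: 0.0339
```

Run:
```python
from h import *
plan((0.602,0.066,0.22,1.451))
```

```text
now [ 0.4312 -0.2653  0.2215] [-3.1406e+00  1.7000e-03  3.0400e+00] t 34.27 open 0.0339 F [ 0.5 -1.6 -0.2]
14 rows offset [10.5, 27.7, 0.1] rot [0.0, 0.0, 0.114]
```

Emit:
apply_moves([
  {"offset":[10.5,28,0],"rotation":[0,0,0.114]},
  {"offset":[10.5,28,0],"rotation":[0,0,0.114]},
  {"offset":[10.5,28,0],"rotation":[0,0,0.114]},
  {"offset":[10.5,28,0],"rotation":[0,0,0.114]},
  {"offset":[10.5,28,0],"rotation":[0,0,0.114]},
  {"offset":[10.5,28,0],"rotation":[0,0,0.114]},
  {"offset":[10.5,28,0],"rotation":[0,0,0.114]},
  {"offset":[10.5,28,0],"rotation":[0,0,0.114]},
  {"offset":[10.5,28,0],"rotation":[0,0,0.114]},
  {"offset":[10.5,28,0],"rotation":[0,0,0.114]},
  {"offset":[10.5,28,0],"rotation":[0,0,0.114]},
  {"offset":[10.5,28,0],"rotation":[0,0,0.114]},
])

```text
time: 35.27
tool_pos: [0.5549, 0.0456, 0.2231]
tool_rot: [3.134, 0.009, 1.619]
contact_force: [0.2, -2.1, -1.4]
opening: 0.0341
```

Run:
```python
from h import *
plan((0.602,0.066,0.19,1.451))
```

```text
now [0.5549 0.0456 0.2231] [3.1339 0.0093 1.619 ] t 35.27 open 0.0341 F [ 0.2 -2.1 -1.4]
2 rows offset [10.2, 23.5, 16.6] rot [0.004, 0.004, 0.084]
```

Emit:
apply_moves([
  {"offset":[9,20,16],"rotation":[0.004,0.004,0.084]},
  {"offset":[9,22,16],"rotation":[0.004,0.004,0.08]},
  {"offset":[0,0,0],"rotation":[0,0,0]},
  {"offset":[0,0,20],"rotation":[0,0,0]},
  {"offset":[0,0,25],"rotation":[0,0,0]},
  {"offset":[0,0,15],"rotation":[0,0,0]},
  {"offset":[0,0,0],"rotation":[0,0,0]},
])

```text
time: 35.85
tool_pos: [0.6029, 0.069, 0.1263]
tool_rot: [3.137, -0.001, 1.449]
contact_force: [-0.4, 0.2, -1.0]
opening: 0.0341
```

Run:
```python
from h import *
plan((0.602,0.066,0.113,1.451))
```

```text
now [0.6029 0.069  0.1263] [ 3.1366e+00 -7.0000e-04  1.4494e+00] t 35.85 open 0.0341 F [-0.4  0.2 -1. ]
1 rows offset [-3.1, -0.6, 13.3] rot [0.005, -0.001, -0.002]
```

Emit:
apply_moves([
  {"offset":[-2,-1,9],"rotation":[0.005,0,0]},
  {"offset":[-1,-1,4],"rotation":[0,0,0]},
  {"offset":[0,0,0],"rotation":[0,0,0]},
])

```text
time: 36.1
tool_pos: [0.6, 0.0655, 0.1135]
tool_rot: [-3.141, -0.001, 1.451]
contact_force: [-0.8, 0.7, -0.1]
opening: 0.0342
```

Run:
```python
from h import *
plan((0.602,0.066,0.0925,1.451))
d=wrist();save(d,'w23')
```

```text
now [0.6    0.0655 0.1135] [-3.1411e+00 -5.0000e-04  1.4505e+00] t 36.1 open 0.0342 F [-0.8  0.7 -0.1]
1 rows offset [0.7, 2.0, 21.0] rot [-0.0, -0.001, -0.0]
```

View pics/w23.png

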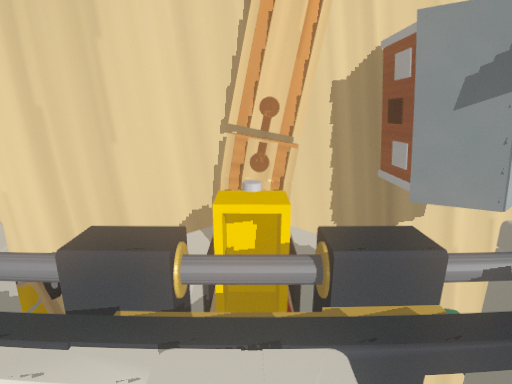

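Emit:
apply_moves([
  {"offset":[0.5,1.5,8],"rotation":[0,0,0]},
  {"offset":[0,0,6],"rotation":[0.002,0,0]},
  {"offset":[0,0,0],"rotation":[0,0,0]},
])

```text
time: 36.4
tool_pos: [0.6031, 0.0656, 0.1013]
tool_rot: [3.139, -0.001, 1.45]
contact_force: [-0.3, -0.4, 0.2]
opening: 0.0341
```

Run:
```python
from h import *
plan((0.602,0.066,0.0925,1.451))
```

```text
now [0.6031 0.0656 0.1013] [ 3.1389e+00 -1.1000e-03  1.4503e+00] t 36.4 open 0.0341 F [-0.3 -0.4  0.2]
1 rows offset [0.3, -1.1, 8.8] rot [0.003, -0.001, -0.001]
```

Emit:
apply_moves([
  {"offset":[0.3,-1.2,4],"rotation":[0.002,0,0]},
  {"offset":[0,-0.3,3.5],"rotation":[0,0,0]},
])

```text
time: 36.57
tool_pos: [0.6022, 0.0661, 0.0941]
tool_rot: [3.139, -0.001, 1.45]
contact_force: [0.3, 0.1, -0.8]
opening: 0.034
```

Run:
```python
from h import *
plan((0.602,0.066,0.0925,1.451))
```

```text
now [0.6022 0.0661 0.0941] [ 3.1392e+00 -1.3000e-03  1.4503e+00] t 36.57 open 0.034 F [ 0.3  0.1 -0.8]
1 rows offset [-0.1, -0.2, 1.6] rot [0.002, -0.001, -0.001]
```

Emit:
apply_moves([
  {"offset":[0,-0.2,1.5],"rotation":[0.002,0,0]},
  {"offset":[0,0,1.2],"rotation":[0,0,0]},
])

```text
time: 36.73
tool_pos: [0.602, 0.0663, 0.0919]
tool_rot: [3.141, -0.001, 1.451]
contact_force: [-4.6, -0.0, 18.9]
opening: 0.0339
```

Run:
```python
from h import *
plan((0.602,0.066,0.0925,1.451))
```

```text
now [0.602  0.0663 0.0919] [ 3.1410e+00 -1.3000e-03  1.4506e+00] t 36.73 open 0.0339 F [-4.6 -0.  18.9]
1 rows offset [-0.3, 0.0, -0.6] rot [0.001, -0.001, -0.0]
```

Seated. Release, rise, then to the tank.

Emit:
apply_moves([
  {"offset":[0,0,-0.3],"rotation":[0,0,0]},
  {"offset":[0,0,0],"rotation":[0,0,0]},
  {"offset":[0,0,0],"rotation":[0,0,0]},
  {"offset":[0,0,-12],"rotation":[0,0,0]},
  {"offset":[0,0,-35],"rotation":[0,0,0]},
  {"offset":[0,0,-38],"rotation":[0,0,0]},
  {"offset":[-20,0,-38],"rotation":[0,0,0]},
  {"offset":[-20,0,-30],"rotation":[0,0,0]},
  {"offset":[0,0,0],"rotation":[0,0,0]},
  {"offset":[0,0,0],"rotation":[0,0,0]},
], grip=0.3)

```text
time: 37.57
tool_pos: [0.5964, 0.0264, 0.2542]
tool_rot: [-3.141, -0.0, 1.452]
contact_force: [-1.1, 0.2, -0.1]
opening: 0.0643
```

Run:
```python
from h import *
d=wrist();save(d,'w24')
plan((0.448,0.0125,0.20,1.762))
```

```text
now [0.5968 0.0263 0.2545] [3.1406 0.     1.4527] t 37.62 open 0.0647 F [ 1.2 -0.6  1.1]
5 rows offset [-2.6, -29.9, 10.9] rot [0.0, 0.0, -0.062]
```

View pics/w24.png

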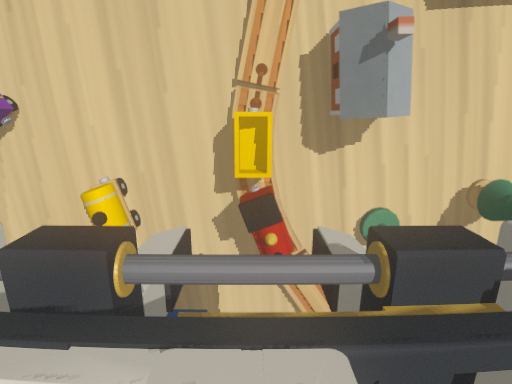

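Emit:
apply_moves([
  {"offset":[-2.5,-30,10],"rotation":[0,0,-0.062]},
  {"offset":[-2.5,-30,10],"rotation":[0,0,-0.062]},
  {"offset":[-2.5,-30,10],"rotation":[0,0,-0.062]},
  {"offset":[-2.5,-30,10],"rotation":[0,0,-0.062]},
  {"offset":[-2.5,-24,10],"rotation":[0,0,-0.058]},
  {"offset":[0,0,0],"rotation":[0,0,0]},
  {"offset":[0,0,0],"rotation":[0,0,0]},
])

```text
time: 38.2
tool_pos: [0.4441, 0.0165, 0.1961]
tool_rot: [-3.133, -0.004, 1.776]
contact_force: [1.0, -0.3, 0.6]
opening: 0.0642
```

Run:
```python
from h import *
plan((0.447,0.0138,0.094,1.762))
s=observe();T=T_of(s['tool_pos'],s['tool_rot'])
d=wrist();save(d,'w25')
print([(np.round(r['location'],4).tolist(),round(r['score'],2)) for r in tip_of('tank_wagon',d)])
```

```text
now [0.4441 0.0165 0.1961] [-3.1333 -0.0042  1.7758] t 38.2 open 0.0642 F [ 1.  -0.3  0.6]
3 rows offset [-1.2, 1.0, 34.0] rot [-0.003, -0.001, 0.005]
[([0.4417, 0.0153, -0.0043], 0.72)]
```

View pics/w25.png

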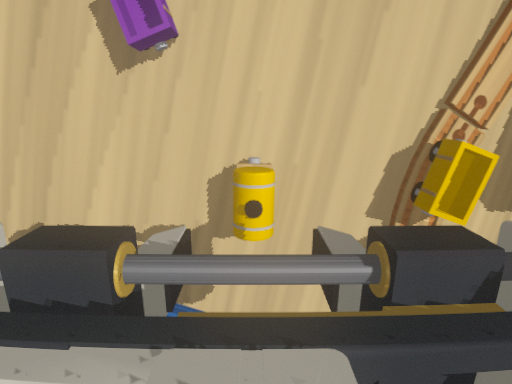

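```bash
cat >> h.py <<'E'
def plan_t(A,yaw,th=0.12,dep=0.057,up=0.0):
    "tilted: cylinder axis point A (3)"
    s=observe();T0=T_of(s['tool_pos'],s['tool_rot'])
    R=Ro.from_euler('xyz',[np.pi-th,0,yaw]).as_matrix()
    T1=np.eye(4);T1[:3,:3]=R;T1[:3,3]=np.array(A)-R@[0,0,dep]+[0,0,up]
    D=np.linalg.inv(T0)@T1
    print('now',np.round(s['tool_pos'],4),np.round(s['tool_rot'],4),'t',round(s['time'],2),'open',round(s['opening'],4),'F',np.round(s['contact_force'],1),'tgt',T1[:3,3].round(4))
    d=np.linalg.norm(D[:3,3]);a=np.linalg.norm(Ro.from_matrix(D[:3,:3]).as_rotvec())
    n=max(1,int(np.ceil(max(d/0.036,a/0.115))));S=expm(np.real(logm(D))/n)
    print(n,'rows offset',np.round(S[:3,3]*1000,1).tolist(),'rot',np.round(Ro.from_matrix(S[:3,:3]).as_rotvec(),3).tolist())
E
python3 - <<'E'
from h import *
plan_t((.445,.0145,.036),1.77,up=.02)
E
```

```text
now [0.4452 0.0164 0.1964] [-3.1341 -0.0038  1.7758] t 38.3 open 0.0645 F [ 0.7 -0.2  0.9] tgt [0.4383 0.0131 0.1126]
3 rows offset [-0.7, -3.4, 27.9] rot [-0.042, -0.001, 0.002]
```

Emit:
apply_moves([
  {"offset":[-1,-4,22],"rotation":[-0.042,0,0.002]},
  {"offset":[-1,-4,28],"rotation":[-0.042,0,0.002]},
  {"offset":[-1,-4,26],"rotation":[-0.04,0,0.002]},
  {"offset":[0,0,0],"rotation":[0,0,0]},
  {"offset":[0,0,0],"rotation":[0,0,0]},
])

```text
time: 38.72
tool_pos: [0.4458, 0.012, 0.1204]
tool_rot: [3.009, -0.0, 1.768]
contact_force: [0.8, -0.8, 1.1]
opening: 0.0643
```

Run:
```python
from h import *
plan_t((.445,.0145,.036),1.77)
```

```text
now [0.4458 0.012  0.1204] [ 3.0094e+00 -2.0000e-04  1.7675e+00] t 38.72 open 0.0643 F [ 0.8 -0.8  1.1] tgt [0.4383 0.0131 0.0926]
1 rows offset [2.6, -10.7, 26.6] rot [0.012, 0.0, -0.002]
```

Emit:
apply_moves([
  {"offset":[2,-8,14],"rotation":[0.01,0,0]},
  {"offset":[0,-5,11],"rotation":[0.003,0,0]},
  {"offset":[0,0,2],"rotation":[0,0,0]},
])

```text
time: 38.97
tool_pos: [0.4415, 0.0121, 0.0948]
tool_rot: [3.018, 0.002, 1.767]
contact_force: [-0.6, -0.6, -0.4]
opening: 0.0646
```

Run:
```python
from h import *
plan_t((.445,.0145,.036),1.77)
```

```text
now [0.4415 0.0121 0.0948] [3.0185e+00 1.7000e-03 1.7675e+00] t 38.97 open 0.0646 F [-0.6 -0.6 -0.4] tgt [0.4383 0.0131 0.0926]
1 rows offset [1.7, -3.2, 1.9] rot [0.003, 0.002, -0.002]
```

Emit:
apply_moves([
  {"offset":[1.5,-3,2],"rotation":[0.002,0,0]},
  {"offset":[0,0,1],"rotation":[0,0,0]},
  {"offset":[0,0,0.5],"rotation":[0,0,0]},
  {"offset":[0,0,0.5],"rotation":[0,0,0]},
  {"offset":[0,0,0],"rotation":[0,0,0]},
  {"offset":[0,0,0],"rotation":[0,0,0]},
], grip=1, grip_force=15)

```text
time: 39.47
tool_pos: [0.4439, 0.0132, 0.0947]
tool_rot: [3.014, 0.004, 1.768]
contact_force: [-0.2, 0.5, -0.4]
opening: 0.0334
```

Run:
```python
from h import *
plan_t((.445,.0145,.036),1.77)
```

```text
now [0.4439 0.0132 0.0947] [3.0139 0.0043 1.7681] t 39.47 open 0.0334 F [-0.2  0.5 -0.4] tgt [0.4383 0.0131 0.0926]
1 rows offset [1.1, -5.7, 1.3] rot [0.008, 0.005, -0.001]
```

Emit:
apply_moves([
  {"offset":[0,-2.5,-20],"rotation":[0,0,0]},
  {"offset":[0,-4,-34],"rotation":[0,0,0]},
  {"offset":[0,-4,-34],"rotation":[0,0,0]},
  {"offset":[0,-2,-20],"rotation":[0,0,0]},
  {"offset":[0,0,0],"rotation":[0,0,0]},
  {"offset":[0,0,0],"rotation":[0,0,0]},
])

```text
time: 39.97
tool_pos: [0.4168, 0.0082, 0.2044]
tool_rot: [3.016, 0.004, 1.768]
contact_force: [-0.1, -0.0, -1.3]
opening: 0.0336
```

Run:
```python
from ov import *
d=wrist();save(d,'w26')
Lf,Rf=res([.6,.024,.0605],full=True)
x=Lf@[.040,0,1]; h=np.arctan2(Lf[1,0],Lf[0,0]); print(x,h)
plan_t((x[0],x[1],.045),h,th=.128,dep=.0592,up=.1)
sc=read_camera('scene');cv2.imwrite('pics/s1.png',cv2.resize(sc['img'][100:300,150:420,::-1],None,fx=2.9,fy=2.9,interpolation=3))
```

```text
[0.62831516 0.16127072 1.        ] 1.2385972450961722
now [0.4166 0.0083 0.2034] [3.018  0.0031 1.7677] t 40.07 open 0.0337 F [-0.  -0.1 -0.8] tgt [0.6212 0.1637 0.2037]
8 rows offset [20.5, 25.0, 3.1] rot [-0.0, -0.008, 0.066]
```

View pics/w26.png

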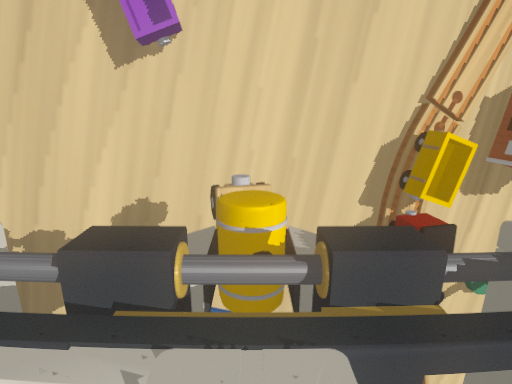

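View pics/s1.png

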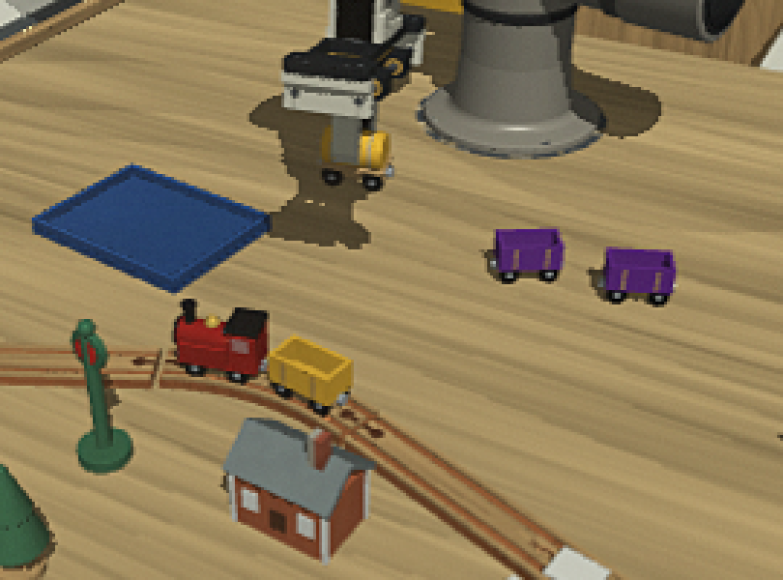

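Emit:
apply_moves([
  {"offset":[20.5,25,2],"rotation":[0,-0.008,0.066]},
  {"offset":[20.5,25,2],"rotation":[0,-0.008,0.066]},
  {"offset":[20.5,25,2],"rotation":[0,-0.008,0.066]},
  {"offset":[20.5,25,2],"rotation":[0,-0.008,0.066]},
  {"offset":[20.5,25,2],"rotation":[0,-0.008,0.066]},
  {"offset":[20.5,25,2],"rotation":[0,-0.008,0.066]},
  {"offset":[20.5,25,2],"rotation":[0,-0.008,0.066]},
  {"offset":[14,17,2],"rotation":[0,-0.006,0.046]},
  {"offset":[0,0,0],"rotation":[0,0,0]},
  {"offset":[0,0,0],"rotation":[0,0,0]},
])

```text
time: 40.95
tool_pos: [0.6154, 0.1655, 0.1859]
tool_rot: [3.047, 0.014, 1.23]
contact_force: [-0.1, -0.9, -1.3]
opening: 0.0337
```

Run:
```python
from ov import *
d=wrist();save(d,'w27')
Lf,Rf=res([.6,.024,.0605],full=True)
x=Lf@[.040,0,1]; h=np.arctan2(Lf[1,0],Lf[0,0])
plan_t((x[0],x[1],.045),h,th=.128,dep=.0592,up=.03)
```

```text
now [0.6146 0.1648 0.1865] [3.0473 0.0146 1.2291] t 41.05 open 0.0334 F [ 0.1 -0.7 -1.1] tgt [0.6212 0.1637 0.1337]
2 rows offset [0.9, 0.6, 26.6] rot [-0.017, 0.008, -0.004]
```

View pics/w27.png

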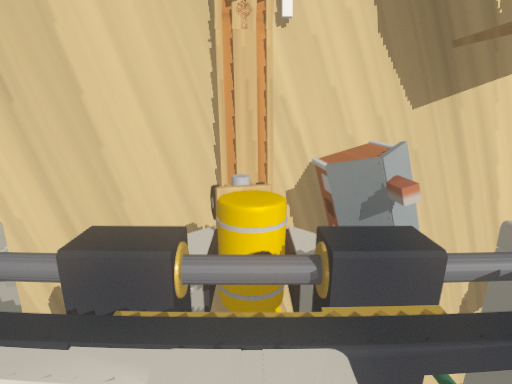

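Run:
```python
from h import *
T=T_of([.6212,.1637,.1037],[np.pi-.128,0,1.2386])
for c in [(.729,.150,.1),(.714,.155,.1),(.72,.168,.077),(.726,.078,.06),(.688,.17,.055)]: print((np.linalg.inv(T)@[*c,1])[:3].round(4))
s=observe();T0=T_of(s['tool_pos'],s['tool_rot']);W=np.linalg.inv(T0@np.array(read_camera('wrist')['tool_from_camera']))
# chimney top pix (405,190)->ray at z=.1
d=read_camera('wrist');d['R']=W[:3,:3];d['t']=W[:3,3];print(pix2plane(d,[(388,185),(405,178),(420,190),(403,203)],.1))
```

```text
[0.0222 0.105  0.0172]
[0.022  0.0894 0.0152]
[0.0363 0.0878 0.0382]
[-0.0468  0.1204  0.0596]
[0.0277 0.0544 0.0561]
[[0.70923253 0.15831296 0.1       ]
 [0.72059547 0.15869729 0.1       ]
 [0.72849182 0.147685   0.1       ]
 [0.71606395 0.14351256 0.1       ]]
```

Emit:
apply_moves([
  {"offset":[1,0,18],"rotation":[-0.02,0.008,-0.004]},
  {"offset":[1,1,26],"rotation":[-0.015,0.006,-0.004]},
  {"offset":[0,0,0],"rotation":[0,0,0]},
])

```text
time: 41.4
tool_pos: [0.62, 0.1624, 0.1462]
tool_rot: [3.005, -0.002, 1.238]
contact_force: [-1.6, -0.8, -1.5]
opening: 0.0337
```

```bash
cat > tk.py <<'E'
from h import *
import sys
Lf=np.array([[.3262,-.9453,.615],[.9453,.3262,.1235],[0,0,1]])
A=(.6283,.1613,.045)
plan_t(A,1.2386,th=.128,dep=.0592,up=float(sys.argv[1]))
E
python3 tk.py .02
```

```text
now [0.62   0.1624 0.1462] [ 3.0055e+00 -1.7000e-03  1.2378e+00] t 41.4 open 0.0337 F [-1.6 -0.8 -1.5] tgt [0.6212 0.1638 0.1237]
1 rows offset [1.6, -2.4, 22.4] rot [0.008, -0.002, -0.001]
```

Emit:
apply_moves([
  {"offset":[1.5,-3,14],"rotation":[0.006,0,0]},
  {"offset":[0,-1,8],"rotation":[0.003,0,0]},
  {"offset":[0,0,0],"rotation":[0,0,0]},
])

```text
time: 41.65
tool_pos: [0.619, 0.1634, 0.125]
tool_rot: [3.015, -0.002, 1.237]
contact_force: [-0.5, -0.4, -0.3]
opening: 0.0332
```

```bash
python3 tk.py .008; python3 -c "
from h import *
d=wrist();save(d,'w28')"
```

```text
now [0.619  0.1634 0.125 ] [ 3.0147e+00 -2.2000e-03  1.2365e+00] t 41.65 open 0.0332 F [-0.5 -0.4 -0.3] tgt [0.6212 0.1638 0.1117]
1 rows offset [1.0, 0.2, 13.4] rot [-0.001, -0.002, -0.002]
```

View pics/w28.png

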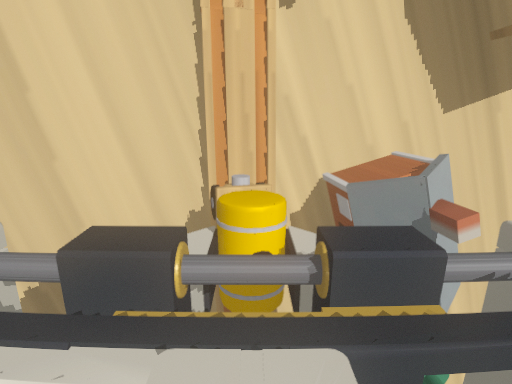

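Emit:
apply_moves([
  {"offset":[1,0,8],"rotation":[0,-0.002,-0.002]},
  {"offset":[0,0,5],"rotation":[0,0,0]},
  {"offset":[0,0,0],"rotation":[0,0,0]},
])

```text
time: 41.95
tool_pos: [0.6222, 0.1641, 0.1136]
tool_rot: [3.011, -0.001, 1.238]
contact_force: [-0.3, 0.1, 0.1]
opening: 0.0334
```

```bash
python3 tk.py .003
```

```text
now [0.6222 0.1641 0.1136] [ 3.0114e+00 -1.5000e-03  1.2384e+00] t 41.95 open 0.0334 F [-0.3  0.1  0.1] tgt [0.6212 0.1638 0.1067]
1 rows offset [-0.6, -1.8, 6.7] rot [0.002, -0.001, -0.0]
```

Emit:
apply_moves([
  {"offset":[-0.5,-1.5,4],"rotation":[0.002,0,0]},
  {"offset":[0,-0.5,3],"rotation":[0,0,0]},
])

```text
time: 42.12
tool_pos: [0.6215, 0.1641, 0.1068]
tool_rot: [3.012, -0.002, 1.239]
contact_force: [-0.2, 0.4, -0.6]
opening: 0.0335
```

```bash
python3 tk.py .0
```

```text
now [0.6215 0.1641 0.1068] [ 3.0121e+00 -2.3000e-03  1.2386e+00] t 42.12 open 0.0335 F [-0.2  0.4 -0.6] tgt [0.6212 0.1638 0.1037]
1 rows offset [-0.5, -0.6, 3.0] rot [0.002, -0.002, -0.0]
```

Emit:
apply_moves([
  {"offset":[-0.3,-0.5,1.5],"rotation":[0.002,0,0]},
  {"offset":[0,0,1],"rotation":[0,0,0]},
])

```text
time: 42.28
tool_pos: [0.6219, 0.1643, 0.1057]
tool_rot: [3.012, -0.004, 1.239]
contact_force: [-6.3, -0.7, 10.7]
opening: 0.0332
```

```bash
python3 tk.py .0
```

```text
now [0.6219 0.1643 0.1057] [ 3.0121 -0.0037  1.2388] t 42.28 open 0.0332 F [-6.3 -0.7 10.7] tgt [0.6212 0.1638 0.1037]
1 rows offset [-0.8, -0.8, 1.9] rot [0.002, -0.004, -0.0]
```

```bash
python3 -c "
from h import *
d=wrist();save(d,'w29')
cv2.imwrite('pics/w29a.png',cv2.resize(d['img'][100:230,170:310,::-1],None,fx=5,fy=4.6,interpolation=3))
np.save('w29.npy',{k:d[k] for k in ('R','t','camera_matrix','D','img')},allow_pickle=True)
"
```

```text
(no output)
```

View pics/w29a.png

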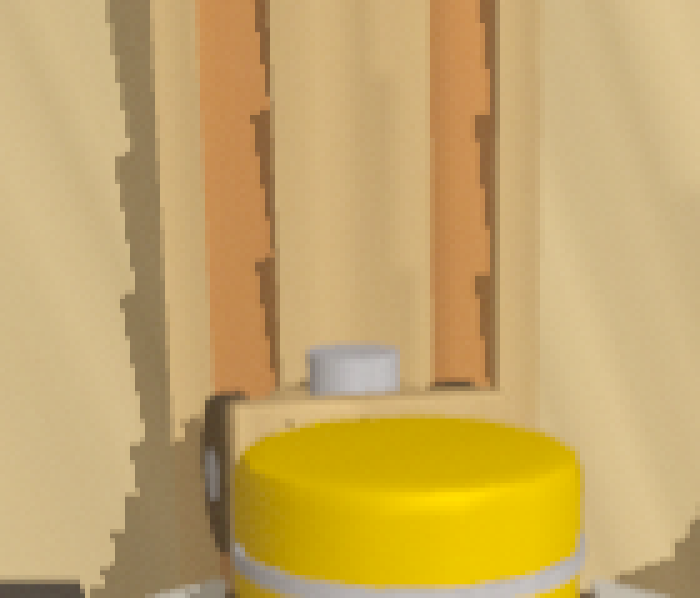

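Run:
```python
from ov import *
D=np.load('w29.npy',allow_pickle=True).item()
Lf,Rf=res([.6,.024,.0605],full=True)
def zz(q): return ((q-[170,100]+.5)*[5,4.6]-.5).round(0)
P=lambda x,y,z: zz(proj(D,[[*(Lf@[x,y,1])[:2],z]]))[0]
# image left = +y local? (robot side = -x world)
for y in (.022,.017,.009,-.009,-.017,-.022): print(y,'track', P(.085,y,.012),P(.12,y,.012))
for y in (.017,.0131,.009,-.0131): print(y,'z.027', P(.04+.02,y,.027),P(.04+.034,y,.02))
print('cyl', P(.04+.03,.017,.045),P(.04+.03,-.017,.045), 'knob',P(.04+.038,0,.022))
```

```text
0.022 track [173. 265.] [163. -26.]
0.017 track [217. 264.] [208. -26.]
0.009 track [286. 263.] [281. -25.]
-0.009 track [439. 261.] [441. -24.]
-0.017 track [506. 260.] [511. -24.]
-0.022 track [548. 259.] [554. -23.]
0.017 z.027 [225. 488.] [220. 362.]
0.0131 z.027 [260. 487.] [255. 361.]
0.009 z.027 [297. 486.] [291. 361.]
-0.0131 z.027 [494. 480.] [485. 356.]
cyl [225. 444.] [566. 434.] knob [372. 330.]
```

```bash
cat > tk2.py <<'E'
from h import *
import sys
plan_t((.6273,.1616,.045),1.2386,th=float(sys.argv[2]),dep=.0592,up=float(sys.argv[1]))
E
python3 tk2.py .015 .278
```

```text
now [0.6218 0.1643 0.1058] [ 3.012  -0.0036  1.2389] t 42.38 open 0.0335 F [-2.6 -0.1  7.3] tgt [0.6119 0.1669 0.1169]
2 rows offset [-0.4, -4.1, -6.3] rot [-0.074, -0.002, -0.0]
```

Emit:
apply_moves([
  {"offset":[0,-1,-8],"rotation":[0,0,0]},
  {"offset":[0,-4,-5],"rotation":[-0.074,-0.002,0]},
  {"offset":[0,-4,-2],"rotation":[-0.074,-0.002,0]},
  {"offset":[0,0,0],"rotation":[0,0,0]},
  {"offset":[0,0,0],"rotation":[0,0,0]},
])

```text
time: 42.8
tool_pos: [0.6118, 0.1678, 0.122]
tool_rot: [2.858, -0.001, 1.238]
contact_force: [0.7, 0.7, -0.9]
opening: 0.0334
```

```bash
python3 tk2.py .01 .278
```

```text
now [0.6118 0.1678 0.122 ] [ 2.8582e+00 -1.4000e-03  1.2379e+00] t 42.8 open 0.0334 F [ 0.7  0.7 -0.9] tgt [0.6119 0.1669 0.1119]
1 rows offset [-0.8, -2.3, 9.8] rot [0.005, -0.001, -0.001]
```

```bash
cat > chk.py <<'E'
from ov import *
import sys
D=wrist(); s=observe();T=T_of(s['tool_pos'],s['tool_rot'])
Lf,Rf=res([.6,.024,.0605],full=True)
ax=(T@[0,0,.0592,1])[:3]; l=np.linalg.inv(Lf)@[ax[0],ax[1],1]; print('axis local',l[:2].round(4),'z',ax[2].round(4))
def zz(q): return ((q-[170,100]+.5)*[5,4.6]-.5).round(0)
P=lambda x,y,z: zz(proj(D,[[*(Lf@[x,y,1])[:2],z]]))[0]
dz=ax[2]-.045
for y in (.017,.009,-.009,-.017): print(y,'track', P(.085,y,.012),P(.12,y,.012))
print('wheelc',P(l[0]+.03,l[1]+.013,.022+dz),P(l[0]+.03,l[1]-.013,.022+dz))
print('cyl', P(l[0]+.03,l[1]+.017,.045+dz),P(l[0]+.03,l[1]-.017,.045+dz), 'knob',P(l[0]+.038,l[1],.022+dz))
cv2.imwrite('pics/%s.png'%sys.argv[1],cv2.resize(D['img'][100:230,170:310,::-1],None,fx=5,fy=4.6,interpolation=3))
E
python3 chk.py c1
```

```text
axis local [0.0408 0.0008] z 0.0648
0.017 track [164. 249.] [154. -20.]
0.009 track [228. 247.] [220. -20.]
-0.009 track [367. 243.] [365. -18.]
-0.017 track [427. 241.] [427. -17.]
wheelc [236. 397.] [462. 384.]
cyl [237. 446.] [571. 424.] knob [350. 325.]
```

View pics/c1.png

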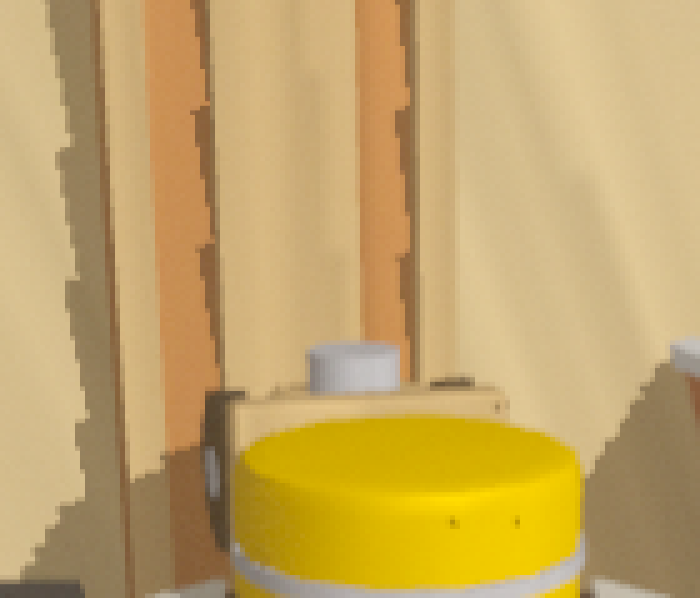

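```bash
python3 tk2.py .008 .283
```

```text
now [0.6122 0.1676 0.1217] [ 2.8585e+00 -1.5000e-03  1.2370e+00] t 42.9 open 0.0333 F [-0.3 -1.  -1.1] tgt [0.6117 0.167  0.1098]
1 rows offset [-0.7, -3.6, 11.3] rot [0.0, -0.001, -0.002]
```

Emit:
apply_moves([
  {"offset":[-0.8,-2.5,7],"rotation":[0,0,0]},
  {"offset":[0,-1,4],"rotation":[0,0,0]},
  {"offset":[0,0,0],"rotation":[0,0,0]},
])

```text
time: 43.15
tool_pos: [0.6131, 0.1661, 0.1092]
tool_rot: [2.86, -0.002, 1.235]
contact_force: [-0.0, 0.3, -0.2]
opening: 0.0335
```

```bash
python3 tk2.py .004 .283
```

```text
now [0.6131 0.1661 0.1092] [ 2.8600e+00 -2.0000e-03  1.2354e+00] t 43.15 open 0.0335 F [-0.   0.3 -0.2] tgt [0.6117 0.167  0.1058]
1 rows offset [0.3, -2.5, 2.7] rot [-0.001, -0.001, -0.004]
```

Emit:
apply_moves([
  {"offset":[0.3,-2.2,1.5],"rotation":[0,0,-0.003]},
  {"offset":[0,-0.6,1],"rotation":[0,0,0]},
])

```text
time: 43.32
tool_pos: [0.6115, 0.1665, 0.1047]
tool_rot: [2.862, -0.0, 1.237]
contact_force: [0.0, 0.0, -0.4]
opening: 0.0333
```

```bash
python3 tk2.py .0 .283
```

```text
now [0.6115 0.1665 0.1047] [ 2.8618e+00 -4.0000e-04  1.2374e+00] t 43.32 open 0.0333 F [ 0.   0.  -0.4] tgt [0.6117 0.167  0.1018]
1 rows offset [0.5, -0.8, 2.8] rot [-0.003, -0.0, -0.001]
```

Emit:
apply_moves([
  {"offset":[0.3,-0.6,1.5],"rotation":[0,0,0]},
  {"offset":[0,-0.3,1],"rotation":[0,0,0]},
])

```text
time: 43.48
tool_pos: [0.6114, 0.1667, 0.1014]
tool_rot: [2.863, -0.0, 1.237]
contact_force: [-0.5, -0.2, -0.6]
opening: 0.0335
```

```bash
python3 tk2.py .0 .283
```

```text
now [0.6114 0.1667 0.1014] [ 2.8625e+00 -1.0000e-04  1.2371e+00] t 43.48 open 0.0335 F [-0.5 -0.2 -0.6] tgt [0.6117 0.167  0.1018]
1 rows offset [0.4, 0.3, -0.4] rot [-0.004, 0.0, -0.001]
```

Emit:
apply_moves([
  {"offset":[0,-0.3,1],"rotation":[0,0,0]},
  {"offset":[0,-0.3,0.8],"rotation":[0,0,0]},
])

```text
time: 43.65
tool_pos: [0.6115, 0.1668, 0.0998]
tool_rot: [2.862, -0.0, 1.237]
contact_force: [-5.3, -0.3, 10.7]
opening: 0.0338
```

```bash
python3 tk2.py .0 .283; python3 chk.py c2
```

```text
now [0.6115 0.1668 0.0998] [ 2.8619e+00 -3.0000e-04  1.2373e+00] t 43.65 open 0.0338 F [-5.3 -0.3 10.7] tgt [0.6117 0.167  0.1018]
1 rows offset [0.2, 0.6, -1.9] rot [-0.003, 0.0, -0.001]
axis local [0.0398 0.0014] z 0.0431
0.017 track [194. 261.] [183. -41.]
0.009 track [265. 258.] [258. -41.]
-0.009 track [418. 253.] [419. -38.]
-0.017 track [484. 251.] [487. -37.]
wheelc [233. 397.] [460. 384.]
cyl [233. 446.] [568. 424.] knob [348. 325.]
```

View pics/c2.png

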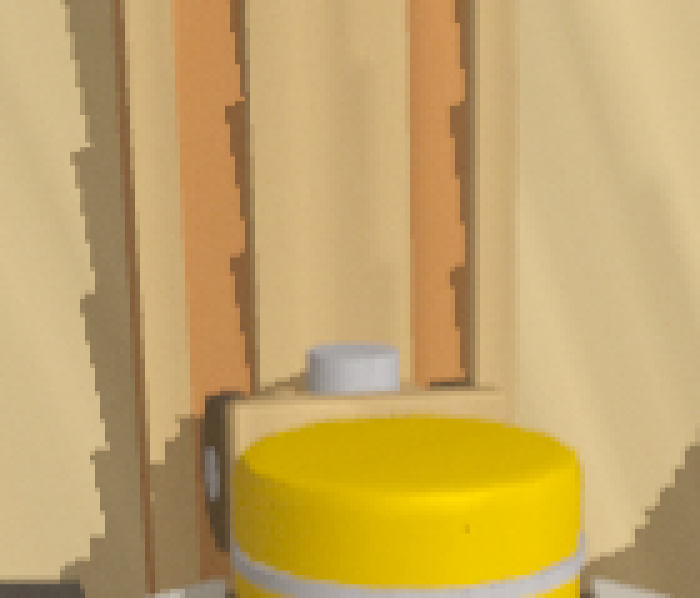

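Emit:
apply_moves([
  {"offset":[0,0,-0.3],"rotation":[0,0,0]},
  {"offset":[0,0,0],"rotation":[0,0,0]},
  {"offset":[0,0,0],"rotation":[0,0,0]},
  {"offset":[0,0,-10],"rotation":[0,0,0]},
  {"offset":[0,0,-25],"rotation":[0,0,0]},
  {"offset":[0,0,-35],"rotation":[0,0,0]},
  {"offset":[-10,0,-35],"rotation":[0,0,0]},
  {"offset":[-20,0,-35],"rotation":[0.1,0,0]},
  {"offset":[-20,0,-25],"rotation":[0.1,0,0]},
  {"offset":[0,0,0],"rotation":[0.08,0,0]},
  {"offset":[0,0,0],"rotation":[0,0,0]},
  {"offset":[0,0,0],"rotation":[0,0,0]},
], grip=0.4)

```text
time: 44.75
tool_pos: [0.5493, 0.1346, 0.2716]
tool_rot: [-3.133, -0.004, 1.244]
contact_force: [0.4, -0.3, -1.3]
opening: 0.055
```

Run:
```python
from h import *
plan((0.5,0.03,0.32,1.3))
d=wrist();save(d,'w30')
sc=read_camera('scene');cv2.imwrite('pics/s2.png',cv2.resize(sc['img'][150:320,130:400,::-1],None,fx=2.9,fy=2.9,interpolation=3))
```

```text
now [0.5493 0.1346 0.2716] [-3.1329 -0.004   1.2438] t 44.75 open 0.055 F [ 0.4 -0.3 -1.3]
4 rows offset [-28.6, -3.9, -12.1] rot [-0.002, -0.001, -0.014]
```

View pics/w30.png

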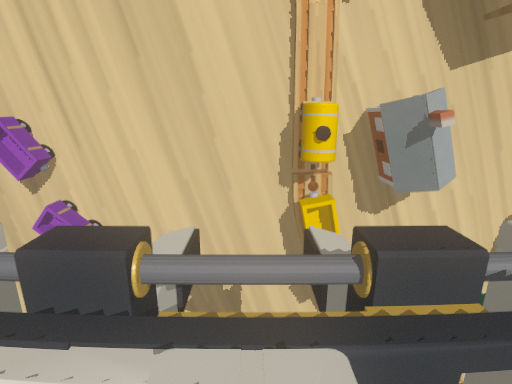

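View pics/s2.png

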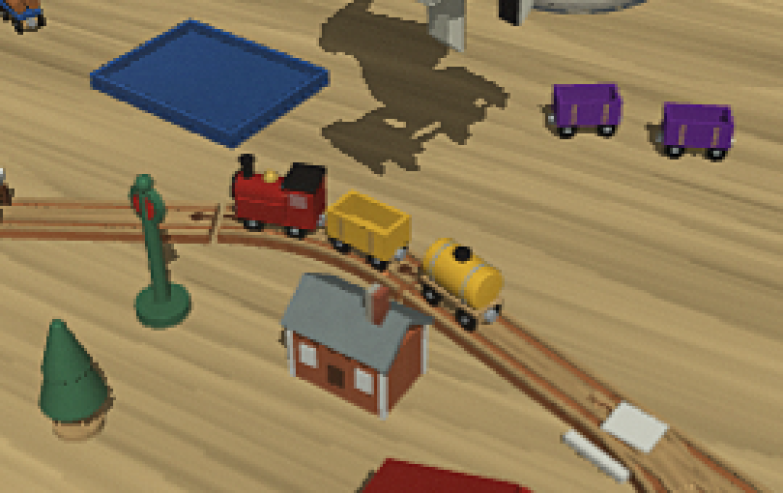

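Emit:
apply_moves([
  {"offset":[-28,-4,-15],"rotation":[0,0,-0.014]},
  {"offset":[-28,-4,-15],"rotation":[0,0,-0.014]},
  {"offset":[-28,-4,-15],"rotation":[0,0,-0.014]},
  {"offset":[-28,-4,-15],"rotation":[0,0,-0.014]},
  {"offset":[-15,10,-15],"rotation":[0,0,0]},
  {"offset":[0,0,0],"rotation":[0,0,0]},
  {"offset":[0,0,0],"rotation":[0,0,0]},
])

```text
time: 45.43
tool_pos: [0.5004, 0.0162, 0.3376]
tool_rot: [-3.122, 0.005, 1.312]
contact_force: [-0.2, 0.1, -0.9]
opening: 0.055
```

Run:
```python
from h import *
d=wrist();save(d,'w31')
cv2.imwrite('pics/w31a.png',cv2.resize(d['img'][0:230,230:480,::-1],None,fx=2.6,fy=2.6,interpolation=3))
for n in ['loco','open_wagon','tank_wagon','curve','signal']:
    print(n,[(np.round(r['location'],4).tolist(),round(r['score'],2)) for r in tip_of(n,d)][:2])
```

```text
loco [([0.6092, -0.0174, 0.0097], 0.62)]
open_wagon [([0.3271, 0.147, 0.0047], 0.98), ([0.3161, 0.2505, 0.0001], 0.85)]
tank_wagon [([0.6247, 0.1635, 0.0106], 0.88)]
curve [([0.6023, 0.0233, -0.0045], 0.7)]
signal [([0.7361, -0.0475, 0.001], 0.72)]
```

View pics/w31a.png

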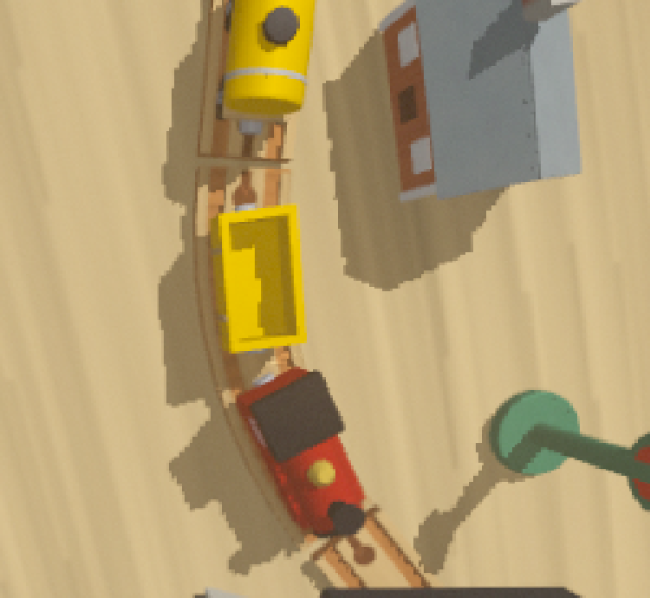

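```bash
python3 -c "
from cell import *
print(hand_in())"
```

```text
the job is handed in; nothing more can be done
None
```

The job is done and handed in at about 45 s of the 131 s allowed; the hand-in reports no verdict.

**What I did:**
1. Stood the locomotive and then the open wagon on the blue tray.
2. Took the tank wagon out of the gap and parked it on bare table.
3. Laid the curve in the gap.
4. Put the locomotive, chimney towards the signal, on the signal-side half of the curve. The open wagon went behind it on the other half, and the tank wagon about 40 mm along the left fixed track.

**What the last checks showed:**
- **Curve:** it lies where I aimed it, to about 1 mm in the camera overlay, with a narrow gap at each joint.
- **Train:** all three vehicles stand upright. The touchdown heights fit wheels seated in the grooves.
- **Signal and look-alikes:** the signal reads within about 5 mm of its first measured place, which is the networks' own error, and it was not touched. The purple wagons were not touched either.

**What went wrong or disagreed:**
- **Tank wagon's first lowering:** it caught the rim about 2 mm too high, because it had rolled slightly in the grip. I lifted it, corrected the roll and the sideways position, and lowered it again; this time it went down into the grooves.
- **Left track position:** my estimate was about 1 mm off, and I allowed for that in the correction.
- **Open wagon:** in the last picture the network found only the purple look-alikes. I confirmed the yellow wagon by eye.
- **Forces:** the highest wrist force I read was about 25 N, when setting things down.

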